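# Tip an end cover over onto the marking-out stand

## Task

The square metal end cover lies on the table blue side down. Push it up to the front edge of the low light-grey marking-out stand and keep pushing and working its near side upward so that it tips up against that edge and topples over onto the stand blue side up; then push it back until it sits square and flush against the steel rail. Only push and tip it, never pick it up or carry it, and leave the other things alone.

Things in the scene. Friction and masses are not known exactly. Their poses are not given: they have to be found in the camera images.
- cover: square machined end cover, 80 x 80 mm, 11 mm thick, about 170 g (may vary by a third); one face blue, the other bare aluminium. Origin at the middle of the blue face; z points from the blue to the bare face (up at the start, down when turned over); x and y are square to its sides. The dark spots that look like holes are only painted on
- cover_mid (a point): centre of the cover, midway through its 11 mm thickness. The blue side has a 64 x 64 mm step standing 5 mm proud of a 6 mm thick, 80 x 80 mm flange: at the start the rim's underside is 5 mm, its top 11 mm above the table. Pressed against the stand with some 5 to 10 N, the near side follows a rising fingertip by friction
- stand: light-grey marking-out stand, fixed: a block 220 mm wide (y) with a flat top 16 mm above the table. Origin on the table under the middle of its upright front edge; x runs level from there to the rear (away from the robot), y along the edge, z up. The cover starts on the table in front, its centre 85 to 120 mm before the edge
- rail_face (a point): middle of the foot of the front face of the bright steel rail along the stand's whole rear, where it meets the flat top, 110 mm behind the front edge; the rail is 12 mm thick and its top 30 mm above the table. Axes as stand
- steel_block: pale grey steel block 38 x 55 x 22 mm, loose bystander; origin at the centre of its underside
- dressing_stone: dark grey stone bar 26 x 70 x 18 mm, loose bystander; origin at the centre of its underside
- tape_measure: yellow tape measure 36 x 78 x 63 mm, loose bystander, standing; origin at the centre of its underside
There are look-alikes about, which are no part of the job. Of the things that look like the cover, the larger one is meant.

How it is judged:
By the outcome, as a careful person would: the job done as asked, in the order asked, and still so for the second after the job is handed in, with the robot touching nothing.
It also fails if it takes over 58 s, if anything falls off the work surface, if the arm or the gripper's body presses on something with over 40 N, if the wrist force passes 120 N, or if a joint passes its speed limit or range.

## Robot

A 6-joint arm with a two-finger parallel gripper is mounted at the origin on the work surface; the furniture and walls round the work are solid. World frame = base frame: x ahead of the robot, y to its left, z up, the work surface at z = 0. Lengths are in m, angles in rad, forces in N, time in s.
With the tool pointing down it reaches from about 0.35 to 0.975 m from the base axis. Payload 4.9 kg.
Tool frame: the origin (TCP) lies at the very end of the fingers, on their centre line; the grasp point (between the pads) lies 19 mm behind it; z points along the fingers, y is the direction in which the jaws open and shut (so a half turn about z gives the same grasp; the last joint's range is limited). The gripper opens to 85 mm and grips with 20 to 120 N. Pads are 22 mm wide; open, the fingers measure 114 mm over their backs; the gripper's body (76 mm by 85 mm) begins 54 mm behind the grasp point. The pads swing forward as they close: fully open they stand 13 mm farther back than shut.
Start: joints at [-1.298, 0.053, 1.613, -0, 1.476, -0.119], TCP at [0.239, -0.578, 0.202] pointing down, gripper open.
Joint ranges: [-3.01, 3.01], [-1.01, 2.22], [0.06, 2.58], [-1.02, 4.17], [0.09, 2.62], [-3.14, 3.14]. Speed limits (rad/s): [2.57, 2.57, 3.14, 3.14, 3.14, 3.14].

## Interface

Orientations are given as a unit quaternion [w, x, y, z].
In Python, from plant import state, eyes, job_done gives the robot as it stands.
- The arm moves only by the tool apply_moves, never from a script. Its argument "commands" is a list of rows, each an object with "linear": the shift along the tool's x, y, z in m, a list of three; "delta_rot": the turn, a rotation vector about the tool's x, y, z in degrees, a list of three; "fingers": the closure in counts, from 0 (fully open) to 255 (shut). In form: [{"linear": [x, y, z], "delta_rot": [wx, wy, wz], "fingers": fingers}, ...]. A call has exactly 8 rows; each row is the pose to reach, as a shift and turn from the pose commanded when the call began, along the tool's axes at that moment; what a row does not reach only later rows make up. A row lasts 1/10 s, in which the tool goes at most 50 mm and 8.59 degrees, less where a joint would pass 70% of its speed; a pose out of reach is approached as far as the arm can. A call with a gripper value outside its range is refused whole. The fingers move at their own pace and stop on an object; the grip force is fixed at half the most. Time passes only in rows, so rows that repeat a pose let the fingers close, or fill a call up. It gives the time, the measured TCP pose, the force and the opening at its end, in the units of the state.
- state(): the state, without advancing time (a new reading comes with each control period).
- eyes.grab_frame(name): name is "side" or "top"; returns the picture (420x560x3 uint8, red, green, blue); there is no depth.
- eyes.camera_params(name): a dict with "fx", "fy", "cx", "cy" (pixels), "k1" (the pictures are not rectified: a ray, as slopes to the right and down, at radius r is drawn at 1 + k1 r^2 times it, then the intrinsics apply), "position" and "rotation" of the camera in the world. Camera axes: x right, y down, z forward; pixel columns grow to the right and rows downward; lengths in m; the calibration is good to about 2 mm. A picture is of the moment at which its call begins. camera_params takes no time and is no camera call.
- job_done(): hands the job in, once; it reports no verdict.
The state is a dict: "time": time; "joint_pos": joint angles; "joint_vel": joint speeds; "joint_efforts": joint torques, N m; "tool_pos": TCP position; "tool_rot": TCP orientation; "contact_force": force on the tool from outside, world axes, zero at the start; "ft_torque": the same for the moment, N m; "gripper_width": opening from 0.0 (shut) to 1.0 (fully open).
Only numpy, scipy, OpenCV 4.12 (cv2) and the standard library are available. Lean on these libraries where they do the work, as an engineer would, in place of code of your own. Each camera call takes 0.05 s, during which the arm holds its last target.

## Working session

There is one attempt and no reset: what is moved stays moved. The work goes in short steps, Python scripts to look and compute and a tool call to move; the robot and the scene stay as the last step left them, time stands still between calls to the robot, and variables do not carry over. Pictures are saved under pics/ and viewed, and the job is handed in when it is done.

Besides the shell and the picture viewer there is one more tool, called after ">>>" by a JSON object that holds its "name" and its "arguments", one argument or row to a line. apply_moves: Moves the arm, as the interface text tells. Its arguments: {"type":"object","properties":{"commands":{"type":"array","items":{"type":"object","properties":{"linear":{"type":"array","items":{"type":"number"}},"delta_rot":{"type":"array","items":{"type":"number"}},"fingers":{"type":"number"}}}}},"required":["commands"]}

```bash
ls; mkdir -p pics; python3 - <<'E'
from plant import state, eyes
import cv2
s=state()
for k,v in s.items(): print(k,v)
for n in ("side","top"):
    im=eyes.grab_frame(n); cv2.imwrite(f"pics/{n}0.png",im[:,:,::-1]); print(n,eyes.camera_params(n))
E
```

```text
pics
time 0.0
joint_pos [-1.29803102e+00  5.33552479e-02  1.61428439e+00  7.94224911e-06
  1.47596968e+00 -1.19005831e-01]
joint_vel [-1.47083455e-04 -5.70490188e-04 -1.38289809e-03 -7.04731119e-05
 -5.74267876e-04  1.06701789e-03]
joint_efforts [-5.83497786e-04 -3.93681085e+01 -3.70178425e+01 -1.57609684e-04
  6.97144977e-03 -4.54505425e-05]
tool_pos [ 0.23845925 -0.57699875  0.2011698 ]
tool_rot [-1.00565855e-03  9.80875267e-01  1.94634772e-01 -7.35028363e-05]
contact_force [-0.99930836  1.23194801 -0.22574336]
ft_torque [-0.00265436 -0.02468907  0.07148762]
gripper_width 0.9986978587458105
side {'fx': 380.2170121311489, 'fy': 380.2170121311489, 'cx': 273.9702644998472, 'cy': 208.50161789147955, 'k1': -0.04097124408375952, 'position': array([0.41674099, 0.68876565, 0.41839812]), 'rotation': array([ 0.03903207, -0.05246365,  0.8423535 , -0.53494359])}
top {'fx': 401.43396167649587, 'fy': 401.43396167649587, 'cx': 279.8356617260326, 'cy': 208.25163586650118, 'k1': -0.002077105211716569, 'position': array([ 0.35181403, -0.05089796,  0.87292245]), 'rotation': array([ 0.06407443, -0.69542474,  0.71180433, -0.07492318])}
```

View pics/side0.png

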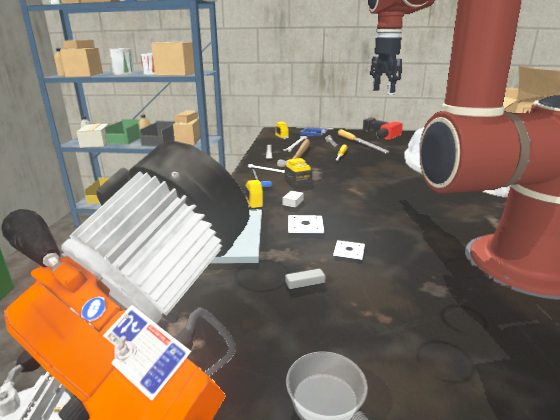

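View pics/top0.png

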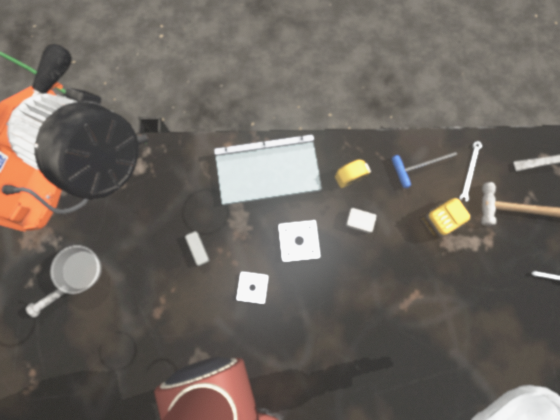

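```bash
cat > h.py <<'E'
import numpy as np, cv2
from scipy.spatial.transform import Rotation as R
from plant import state, eyes
def cam(n):
    p=eyes.camera_params(n); q=np.array(p['rotation']); return p,R.from_quat(q[[1,2,3,0]]).as_matrix()
def px2w(n,pts,z):
    p,M=cam(n); out=[]
    for (u,v) in pts:
        d=np.array([(u-p['cx'])/p['fx'],(v-p['cy'])/p['fy']]); s=d.copy()
        for _ in range(20): s=d/(1+p['k1']*(s@s))
        r=M@np.array([s[0],s[1],1]); t=(z-p['position'][2])/r[2]; out.append(p['position']+t*r)
    return np.array(out)
def w2px(n,P):
    p,M=cam(n); c=(np.atleast_2d(P)-p['position'])@M; s=c[:,:2]/c[:,2:]; s=s*(1+p['k1']*(s**2).sum(1,keepdims=True))
    return s*[p['fx'],p['fy']]+[p['cx'],p['cy']]
def snap(n,name,box=None,sc=1,im=None):
    im=eyes.grab_frame(n) if im is None else im
    cv2.imwrite(f'pics/{name}_full.png',im[:,:,::-1])
    if box:
        x0,y0,x1,y1=box; c=cv2.resize(im[y0:y1,x0:x1],None,fx=sc,fy=sc,interpolation=cv2.INTER_CUBIC)
        cv2.imwrite(f'pics/{name}.png',c[:,:,::-1])
    return im
E
python3 - <<'E'
from h import *
im=cv2.imread('pics/top0.png')[:,:,::-1]
snap('top','top0c',(180,120,380,270),4,im)
im=cv2.imread('pics/side0.png')[:,:,::-1]
snap('side','side0c',(200,160,380,295),4,im)
E
```

```text
(no output)
```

View pics/top0c.png

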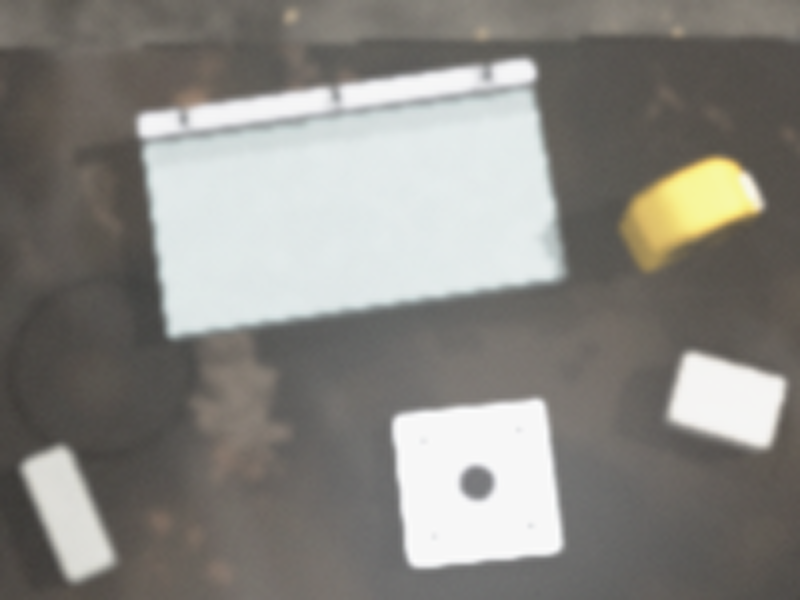

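View pics/side0c.png

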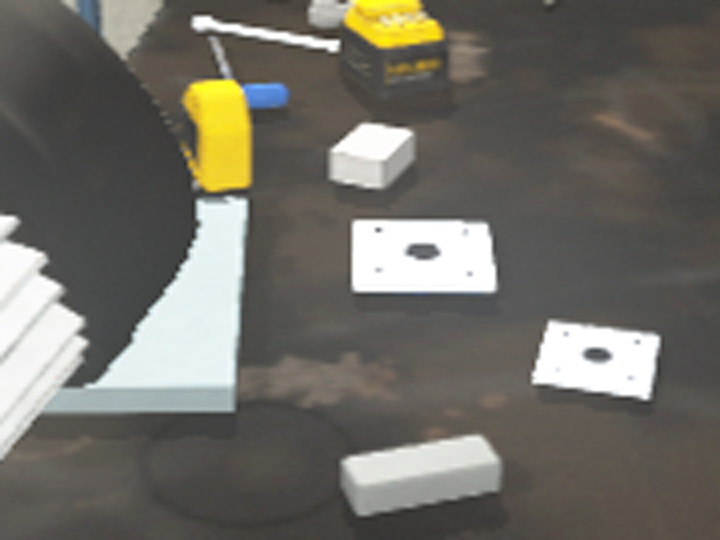

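```bash
python3 - <<'E'
from h import *
f=lambda L:[(x/4+180-.375,y/4+120-.375) for x,y in L]
S=px2w('top',f([(168,338),(566,277),(145,139),(536,88)]),.016)
C=px2w('top',f([(393,415),(545,400),(562,550),(410,568)]),.011)
H=px2w('top',f([(478,483)]),.011)
np.set_printoptions(precision=4,suppress=True)
print(S);print(C,C.mean(0),H)
e=S[0]-S[1];print('len',np.linalg.norm(e),'yaw',np.degrees(np.arctan2(-e[0],e[1])))
yaw=np.arctan2(-e[0],e[1]); e2=S[2]-S[3];print('yaw rail',np.degrees(np.arctan2(-e2[0],e2[1])))
ex=np.array([np.cos(yaw),np.sin(yaw),0]);ey=np.array([-np.sin(yaw),np.cos(yaw),0])
o=(S[0]+S[1])/2
for P in list(S)+list(C)+list(H): print((P-o)@ex,(P-o)@ey)
for i in range(4):
  d=C[(i+1)%4]-C[i];print(np.linalg.norm(d),np.degrees(np.arctan2(d[1],d[0])))
# side check
Cs=px2w('side',[(x/4+200-.375,y/4+160-.375) for x,y in [(352,219),(489,221),(497,292),(352,292)]],.011);print(Cs,Cs.mean(0))
S2=px2w('side',[(x/4+200-.375,y/4+160-.375) for x,y in [(246,199),(235,388)]],.016);print(S2)
print(state()['time'])
E
```

```text
[[ 0.5345  0.0603  0.016 ]
 [ 0.5641 -0.1582  0.016 ]
 [ 0.6483  0.0735  0.016 ]
 [ 0.674  -0.1462  0.016 ]]
[[ 0.4902 -0.0612  0.011 ]
 [ 0.4966 -0.1443  0.011 ]
 [ 0.415  -0.1499  0.011 ]
 [ 0.4074 -0.0684  0.011 ]] [ 0.4523 -0.1059  0.011 ] [[ 0.4521 -0.1062  0.011 ]]
len 0.22043102898746342 yaw 7.701522973285448
yaw rail 6.673949376087125
-5.377642775528102e-17 0.11021551449373175
-5.551115123125783e-17 -0.11021551449373172
0.11454509156058008 0.1080891706133919
0.110578800580201 -0.11304084730994812
-0.06024189766272699 -0.004250519046750969
-0.06501519377673413 -0.08737578694346394
-0.14658466419255606 -0.0820746542554837
-0.14321778710861102 -0.000209072464296238
-0.10404788702041304 -0.04367744275379836
0.08326220342203475 -85.58495923547581
0.08174154703511075 -176.01685345233446
0.08193478713774753 95.34645274405712
0.0830742530499938 4.913062545548018
[[ 0.4961 -0.1422  0.011 ]
 [ 0.4131 -0.1486  0.011 ]
 [ 0.4072 -0.0592  0.011 ]
 [ 0.4871 -0.0502  0.011 ]] [ 0.4509 -0.1     0.011 ]
[[ 0.5633 -0.1528  0.016 ]
 [ 0.5337  0.0628  0.016 ]]
0.1
```

```bash
cat >> h.py <<'E'
YAW=np.radians(7.4); O=np.array([0.549,-0.049,0])
EX=np.array([np.cos(YAW),np.sin(YAW),0]);EY=np.array([-np.sin(YAW),np.cos(YAW),0])
def s2w(p): return O+p[0]*EX+p[1]*EY+np.array([0,0,p[2]])
def w2s(p): d=np.asarray(p)-O; return np.array([d@EX,d@EY,d[2]])
def tgt(pitch=0): # tool x = EX, z down; pitch>0: tips point forward (+x)
    B=np.column_stack([EX,-EY,[0,0,-1]]); return B@R.from_rotvec([0,np.radians(pitch),0]).as_matrix()
def st():
    s=state(); q=s['tool_rot']; M=R.from_quat(q[[1,2,3,0]]).as_matrix()
    f=s['contact_force']; print('t %.2f'%s['time'],'tcp stand',np.round(w2s(s['tool_pos']),4),'F stand',np.round([f@EX,f@EY,f[2]],2),'w %.3f'%s['gripper_width'])
    print(' tool axes in stand', np.round(np.array([EX,EY,[0,0,1]])@M,3).tolist()); return s,M
def to(p,pitch=0):
    s,M=st(); T=tgt(pitch); print('linear',np.round(M.T@(s2w(p)-s['tool_pos']),4),'rot',np.round(np.degrees(R.from_matrix(M.T@T).as_rotvec()),2))
E
python3 - <<'E'
from h import *
f=lambda L:[(x/4+180-.375,y/4+120-.375) for x,y in L]
to([-.185,-.044,.08])
for n,z,L in (('small',.011,[(180+0,0)]),):
    pass
print([w2s(p).round(3) for p in px2w('top',[(238,272),(268,273),(266,303),(237,302)],.01)])
print([w2s(p).round(3) for p in px2w('top',f([(667,415),(620,225),(650,270)]),.022)])
E
```

```text
t 0.10 tcp stand [-0.3759 -0.4836  0.2013] F stand [-0.59 -0.26 -1.02] w 1.000
 tool axes in stand [[0.966, 0.26, -0.0], [0.26, -0.966, 0.002], [0.0, -0.002, -1.0]]
linear [ 0.2985 -0.3748  0.1221] rot [-0.11  0.   15.05]
[array([-0.15 ,  0.095,  0.01 ]), array([-0.162,  0.032,  0.01 ]), array([-0.223,  0.046,  0.01 ]), array([-0.211,  0.105,  0.01 ])]
[array([-0.084, -0.15 ,  0.022]), array([ 0.024, -0.144,  0.022]), array([-0.003, -0.155,  0.022])]
```

>>> {"name": "apply_moves", "arguments": {
  "commands": [
    {"linear":[0.036,-0.045,0.01],"delta_rot":[0,0,3],"fingers":120},
    {"linear":[0.066,-0.083,0.02],"delta_rot":[0,0,6],"fingers":120},
    {"linear":[0.096,-0.12,0.03],"delta_rot":[0,0,9],"fingers":120},
    {"linear":[0.126,-0.158,0.04],"delta_rot":[0,0,12],"fingers":120},
    {"linear":[0.156,-0.196,0.05],"delta_rot":[0,0,15],"fingers":120},
    {"linear":[0.186,-0.234,0.06],"delta_rot":[0,0,15],"fingers":120},
    {"linear":[0.216,-0.27,0.07],"delta_rot":[0,0,15],"fingers":120},
    {"linear":[0.246,-0.31,0.08],"delta_rot":[0,0,15],"fingers":120}
  ]
}}

```text
time: 0.9
tool_pos: [0.3466, -0.1988, 0.1223]
tool_rot: [-0.0, 0.998, 0.065, 0.0]
contact_force: [1.3, -0.2, -0.3]
gripper_width: 0.528
```

```bash
python3 - <<'E'
from h import *
to([-.185,-.044,.04])
E
```

```text
t 0.90 tcp stand [-0.22   -0.1225  0.1223] F stand [ 1.24 -0.35 -0.31] w 0.528
 tool axes in stand [[1.0, 0.0, 0.0], [0.0, -1.0, 0.0], [0.0, -0.0, -1.0]]
linear [ 0.035  -0.0785  0.0824] rot [-0.01 -0.01  0.  ]
```

>>> {"name": "apply_moves", "arguments": {
  "commands": [
    {"linear":[0.008,-0.025,0.02],"delta_rot":[0,0,0],"fingers":120},
    {"linear":[0.016,-0.05,0.04],"delta_rot":[0,0,0],"fingers":120},
    {"linear":[0.025,-0.0785,0.06],"delta_rot":[0,0,0],"fingers":120},
    {"linear":[0.035,-0.0785,0.08],"delta_rot":[0,0,0],"fingers":120},
    {"linear":[0.035,-0.0785,0.1],"delta_rot":[0,0,0],"fingers":120},
    {"linear":[0.035,-0.0785,0.11],"delta_rot":[0,0,0],"fingers":120},
    {"linear":[0.035,-0.0785,0.11],"delta_rot":[0,0,0],"fingers":120},
    {"linear":[0.035,-0.0785,0.11],"delta_rot":[0,0,0],"fingers":120}
  ]
}}

```text
time: 1.7
tool_pos: [0.3714, -0.1187, 0.0136]
tool_rot: [0.0, 0.998, 0.065, 0.0]
contact_force: [-0.3, -0.4, 1.2]
gripper_width: 0.529
```

```bash
python3 - <<'E'
from h import *
st(); snap('side','s1',(240,160,400,280),5)
E
```

```text
t 1.70 tcp stand [-0.1851 -0.0462  0.0136] F stand [-0.32 -0.37  1.19] w 0.529
 tool axes in stand [[1.0, 0.0, 0.0], [0.0, -1.0, -0.0], [0.0, 0.0, -1.0]]
```

View pics/s1.png

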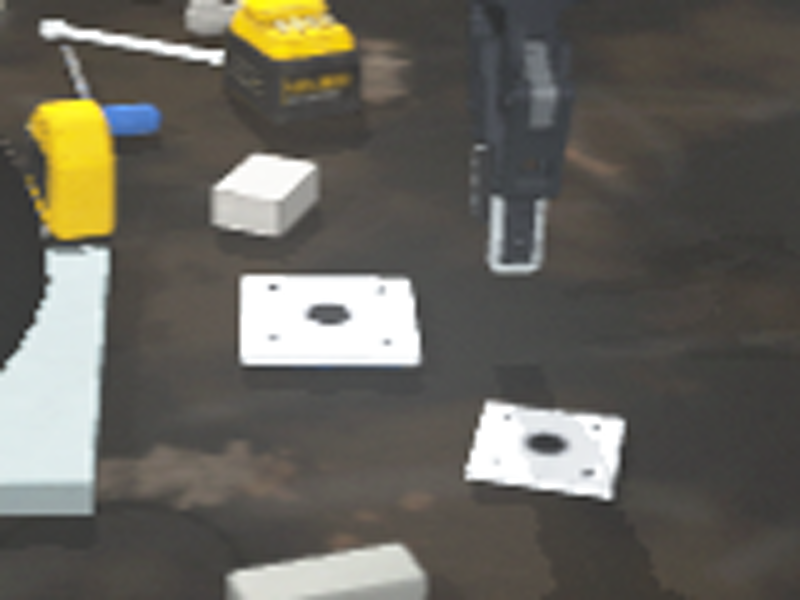

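```bash
python3 - <<'E'
from h import *
for y in (.0225,.03,.037):
  for x in(-.011,.011):
    for z in (0.0136,.02,.026):
      p=w2px('side',s2w([-.185+x,-.046+y,z]))[0]; print(y,x,z,((p-[240,160]+.375)*5).round(0))
E
```

```text
0.0225 -0.011 0.0136 [531. 326.]
0.0225 -0.011 0.02 [532. 313.]
0.0225 -0.011 0.026 [533. 302.]
0.0225 0.011 0.0136 [483. 326.]
0.0225 0.011 0.02 [484. 314.]
0.0225 0.011 0.026 [485. 302.]
0.03 -0.011 0.0136 [534. 333.]
0.03 -0.011 0.02 [535. 321.]
0.03 -0.011 0.026 [536. 309.]
0.03 0.011 0.0136 [486. 334.]
0.03 0.011 0.02 [487. 321.]
0.03 0.011 0.026 [487. 309.]
0.037 -0.011 0.0136 [537. 341.]
0.037 -0.011 0.02 [538. 328.]
0.037 -0.011 0.026 [539. 316.]
0.037 0.011 0.0136 [488. 341.]
0.037 0.011 0.02 [489. 328.]
0.037 0.011 0.026 [490. 317.]
```

```bash
python3 - <<'E'
from h import *
im=cv2.imread('pics/s1_full.png')[:,:,::-1]
snap('side','s1b',(300,70,400,220),5 and 4,im)
snap('top','t1',(220,190,360,300),5)
E
```

```text
(no output)
```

View pics/s1b.png

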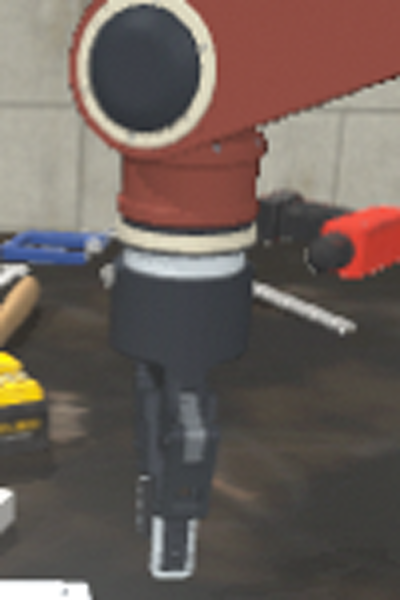

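View pics/t1.png

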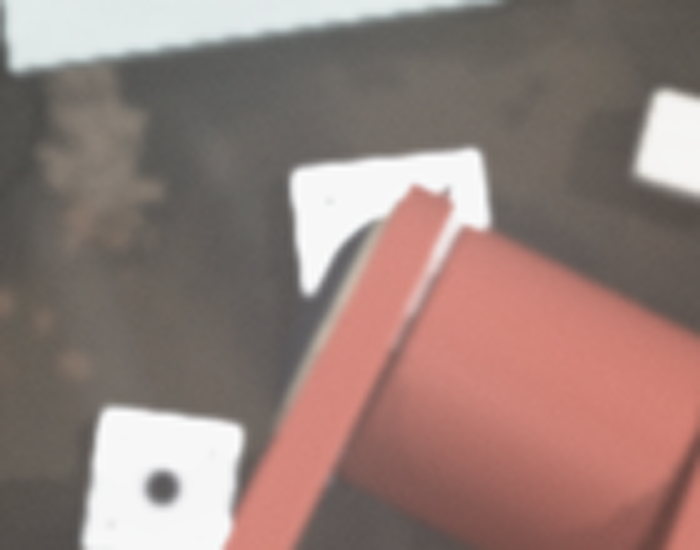

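```bash
python3 - <<'E'
from h import *
for y in (-.04,-.0225,0,.0225,.04):
  for z in (0.0136,.02,.087):
      print(y,z,w2px('side',s2w([-.185,-.046+y,z]))[0].round(0))
a=cv2.imread('pics/s1_full.png'); 
b=cv2.resize(a[170:240,310:390],None,fx=10,fy=8,interpolation=cv2.INTER_CUBIC)
b=np.clip(b.astype(float)*2.5,0,255).astype('uint8'); cv2.imwrite('pics/s1d.png',b)
E
```

```text
-0.04 0.0136 [337. 213.]
-0.04 0.02 [337. 211.]
-0.04 0.087 [339. 185.]
-0.0225 0.0136 [338. 216.]
-0.0225 0.02 [338. 214.]
-0.0225 0.087 [340. 188.]
0 0.0136 [340. 220.]
0 0.02 [340. 218.]
0 0.087 [342. 191.]
0.0225 0.0136 [341. 225.]
0.0225 0.02 [341. 222.]
0.0225 0.087 [343. 195.]
0.04 0.0136 [342. 228.]
0.04 0.02 [343. 226.]
0.04 0.087 [345. 199.]
```

View pics/s1d.png

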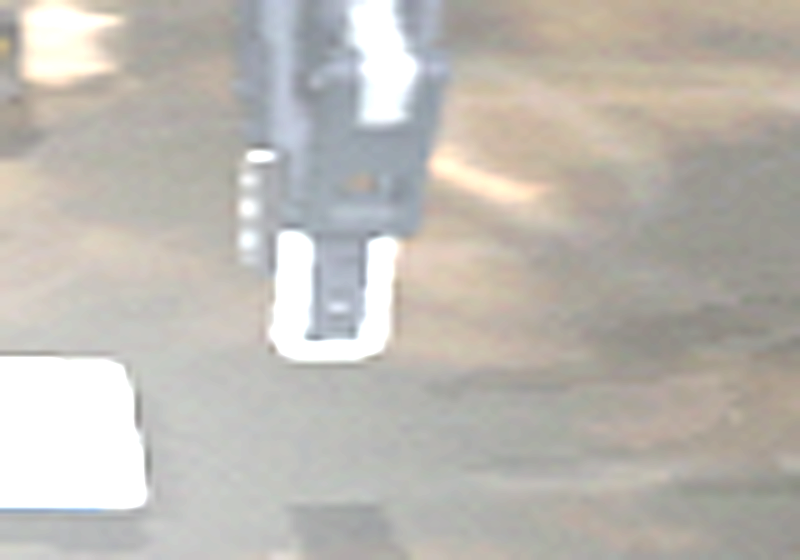

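```bash
python3 - <<'E'
from h import *
d=np.array([.382,-.924,0])
P=np.array([.239,-.578,.202])
for k in(-.05,0,.05):
  for z in (0,.013,.03): print(k,z,w2px('side',P+k*d+[0,0,z])[0].round(1))
im=cv2.imread('pics/side0.png')
b=cv2.resize(im[20:110,350:430],None,fx=6,fy=6,interpolation=cv2.INTER_CUBIC);cv2.imwrite('pics/s0g.png',np.clip(b*1.5,0,255).astype('uint8'))
E
```

```text
-0.05 0 [389.6 107.8]
-0.05 0.013 [390.1 103.5]
-0.05 0.03 [390.7  97.8]
0 0 [381.4 105. ]
0 0.013 [381.8 100.9]
0 0.03 [382.4  95.4]
0.05 0 [373.8 102.4]
0.05 0.013 [374.2  98.4]
0.05 0.03 [374.6  93.1]
```

View pics/s0g.png

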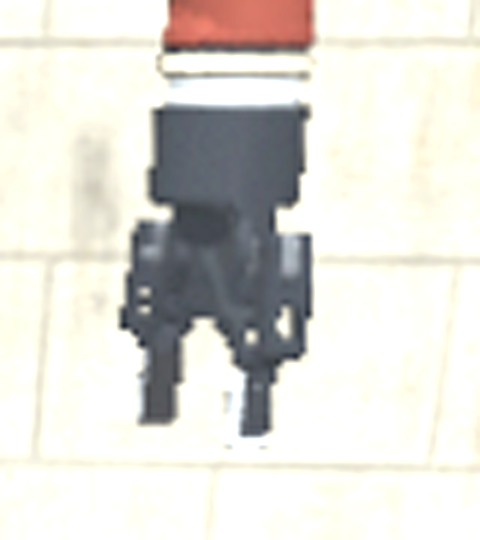

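>>> {"name": "apply_moves", "arguments": {
  "commands": [
    {"linear":[0,0,0.001],"delta_rot":[0,0,0],"fingers":120},
    {"linear":[0,0,0.002],"delta_rot":[0,0,0],"fingers":120},
    {"linear":[0,0,0.003],"delta_rot":[0,0,0],"fingers":120},
    {"linear":[0,0,0.004],"delta_rot":[0,0,0],"fingers":120},
    {"linear":[0,0,0.005],"delta_rot":[0,0,0],"fingers":120},
    {"linear":[0,0,0.006],"delta_rot":[0,0,0],"fingers":120},
    {"linear":[0,0,0.007],"delta_rot":[0,0,0],"fingers":120},
    {"linear":[0,0,0.007],"delta_rot":[0,0,0],"fingers":120}
  ]
}}

```text
time: 2.6
tool_pos: [0.3711, -0.1183, 0.0059]
tool_rot: [-0.0, 0.998, 0.065, -0.0]
contact_force: [-0.3, -0.3, -0.1]
gripper_width: 0.529
```

```bash
python3 - <<'E'
from h import *
st()
E
```

```text
t 2.60 tcp stand [-0.1854 -0.0458  0.0059] F stand [-0.31 -0.3  -0.11] w 0.529
 tool axes in stand [[1.0, 0.001, -0.0], [0.001, -1.0, 0.0], [-0.0, -0.0, -1.0]]
```

>>> {"name": "apply_moves", "arguments": {
  "commands": [
    {"linear":[0,0,0.001],"delta_rot":[0,0,0],"fingers":120},
    {"linear":[0,0,0.002],"delta_rot":[0,0,0],"fingers":120},
    {"linear":[0,0,0.003],"delta_rot":[0,0,0],"fingers":120},
    {"linear":[0,0,0.004],"delta_rot":[0,0,0],"fingers":120},
    {"linear":[0,0,0.005],"delta_rot":[0,0,0],"fingers":120},
    {"linear":[0,0,0.006],"delta_rot":[0,0,0],"fingers":120},
    {"linear":[0,0,0.007],"delta_rot":[0,0,0],"fingers":120},
    {"linear":[0,0,0.007],"delta_rot":[0,0,0],"fingers":120}
  ]
}}

```text
time: 3.4
tool_pos: [0.3711, -0.1183, -0.001]
tool_rot: [-0.0, 0.998, 0.065, -0.0]
contact_force: [-0.6, -0.7, -0.1]
gripper_width: 0.525
```

```bash
python3 - <<'E'
from h import *
st(); snap('side','s2',(310,170,390,240),8)
E
```

```text
t 3.40 tcp stand [-0.1854 -0.0458 -0.001 ] F stand [-0.72 -0.64 -0.06] w 0.525
 tool axes in stand [[1.0, 0.001, -0.0], [0.001, -1.0, 0.0], [-0.0, -0.0, -1.0]]
```

View pics/s2.png

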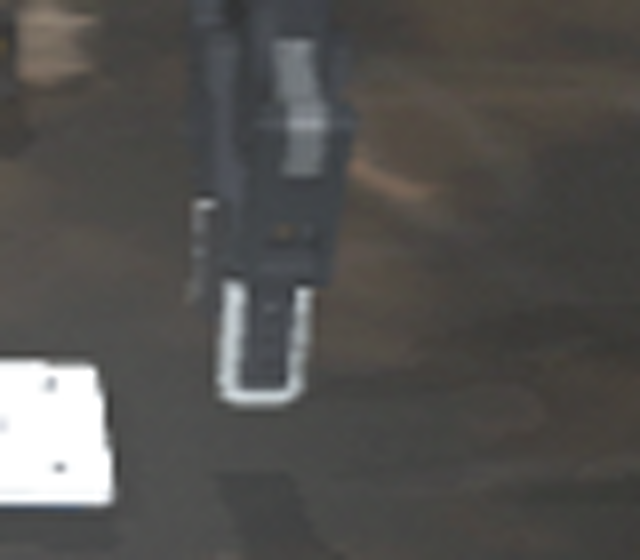

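>>> {"name": "apply_moves", "arguments": {
  "commands": [
    {"linear":[0,0,0.001],"delta_rot":[0,0,0],"fingers":120},
    {"linear":[0,0,0.002],"delta_rot":[0,0,0],"fingers":120},
    {"linear":[0,0,0.003],"delta_rot":[0,0,0],"fingers":120},
    {"linear":[0,0,0.004],"delta_rot":[0,0,0],"fingers":120},
    {"linear":[0,0,0.005],"delta_rot":[0,0,0],"fingers":120},
    {"linear":[0,0,0.006],"delta_rot":[0,0,0],"fingers":120},
    {"linear":[0,0,0.007],"delta_rot":[0,0,0],"fingers":120},
    {"linear":[0,0,0.007],"delta_rot":[0,0,0],"fingers":120}
  ]
}}

```text
time: 4.25
tool_pos: [0.3711, -0.1183, -0.008]
tool_rot: [-0.0, 0.998, 0.065, -0.0]
contact_force: [0.7, -0.5, -0.1]
gripper_width: 0.526
```

>>> {"name": "apply_moves", "arguments": {
  "commands": [
    {"linear":[0,0,0.001],"delta_rot":[0,0,0],"fingers":120},
    {"linear":[0,0,0.0015],"delta_rot":[0,0,0],"fingers":120},
    {"linear":[0,0,0.002],"delta_rot":[0,0,0],"fingers":120},
    {"linear":[0,0,0.0025],"delta_rot":[0,0,0],"fingers":120},
    {"linear":[0,0,0.003],"delta_rot":[0,0,0],"fingers":120},
    {"linear":[0,0,0.0035],"delta_rot":[0,0,0],"fingers":120},
    {"linear":[0,0,0.004],"delta_rot":[0,0,0],"fingers":120},
    {"linear":[0,0,0.004],"delta_rot":[0,0,0],"fingers":120}
  ]
}}

```text
time: 5.05
tool_pos: [0.3712, -0.1184, -0.0119]
tool_rot: [-0.0, 0.998, 0.065, -0.0]
contact_force: [-0.3, -0.2, 0.2]
gripper_width: 0.529
```

```bash
python3 - <<'E'
from h import *
st(); snap('side','s3',(310,170,390,240),8)
E
```

```text
t 5.05 tcp stand [-0.1853 -0.0459 -0.0119] F stand [-0.3  -0.2   0.22] w 0.529
 tool axes in stand [[1.0, 0.001, -0.0], [0.001, -1.0, 0.0], [-0.0, -0.0, -1.0]]
```

View pics/s3.png

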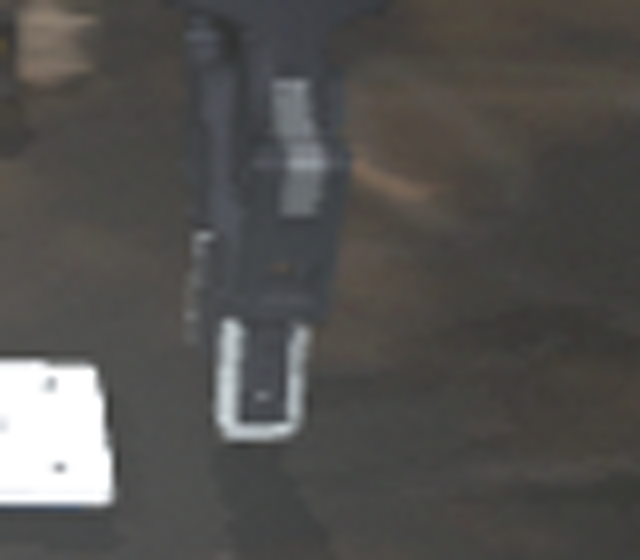

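>>> {"name": "apply_moves", "arguments": {
  "commands": [
    {"linear":[0,0,0.001],"delta_rot":[0,0,0],"fingers":120},
    {"linear":[0,0,0.0015],"delta_rot":[0,0,0],"fingers":120},
    {"linear":[0,0,0.002],"delta_rot":[0,0,0],"fingers":120},
    {"linear":[0,0,0.0025],"delta_rot":[0,0,0],"fingers":120},
    {"linear":[0,0,0.003],"delta_rot":[0,0,0],"fingers":120},
    {"linear":[0,0,0.0035],"delta_rot":[0,0,0],"fingers":120},
    {"linear":[0,0,0.004],"delta_rot":[0,0,0],"fingers":120},
    {"linear":[0,0,0.004],"delta_rot":[0,0,0],"fingers":120}
  ]
}}

```text
time: 5.9
tool_pos: [0.3712, -0.1184, -0.0159]
tool_rot: [-0.0, 0.998, 0.065, -0.0]
contact_force: [0.0, -0.7, -0.9]
gripper_width: 0.531
```

```bash
python3 - <<'E'
from h import *
st(); snap('side','s4',(310,170,390,240),8)
E
```

```text
t 5.90 tcp stand [-0.1853 -0.0459 -0.0159] F stand [-0.06 -0.66 -0.88] w 0.531
 tool axes in stand [[1.0, 0.001, -0.0], [0.001, -1.0, 0.0], [-0.0, -0.0, -1.0]]
```

View pics/s4.png

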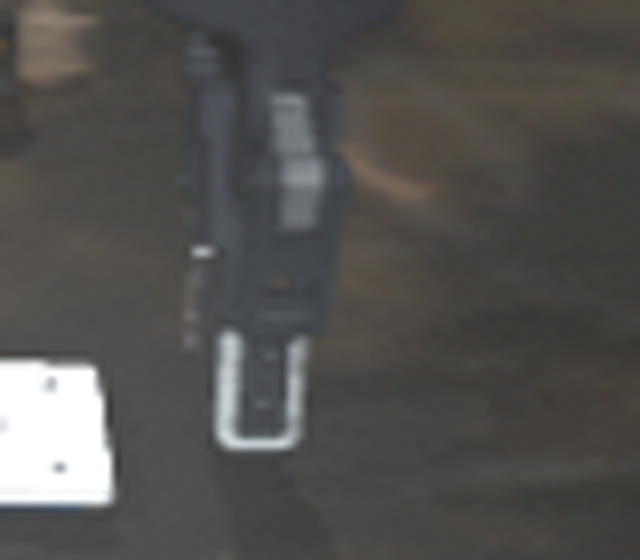

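>>> {"name": "apply_moves", "arguments": {
  "commands": [
    {"linear":[0,0,0.0005],"delta_rot":[0,0,0],"fingers":120},
    {"linear":[0,0,0.001],"delta_rot":[0,0,0],"fingers":120},
    {"linear":[0,0,0.0015],"delta_rot":[0,0,0],"fingers":120},
    {"linear":[0,0,0.002],"delta_rot":[0,0,0],"fingers":120},
    {"linear":[0,0,0.0025],"delta_rot":[0,0,0],"fingers":120},
    {"linear":[0,0,0.003],"delta_rot":[0,0,0],"fingers":120},
    {"linear":[0,0,0.003],"delta_rot":[0,0,0],"fingers":120},
    {"linear":[0,0,0.003],"delta_rot":[0,0,0],"fingers":120}
  ]
}}

```text
time: 6.75
tool_pos: [0.3712, -0.1184, -0.0189]
tool_rot: [-0.0, 0.998, 0.065, 0.0]
contact_force: [0.2, -0.5, 0.7]
gripper_width: 0.531
```

```bash
python3 - <<'E'
from h import *
st()
im=snap('top','t5',(220,190,360,300),5)
snap('side','s5',(240,100,400,250),4)
E
```

```text
t 6.75 tcp stand [-0.1852 -0.0459 -0.0189] F stand [ 0.14 -0.49  0.71] w 0.531
 tool axes in stand [[1.0, 0.001, 0.0], [0.001, -1.0, 0.0], [0.0, -0.0, -1.0]]
```

View pics/t5.png

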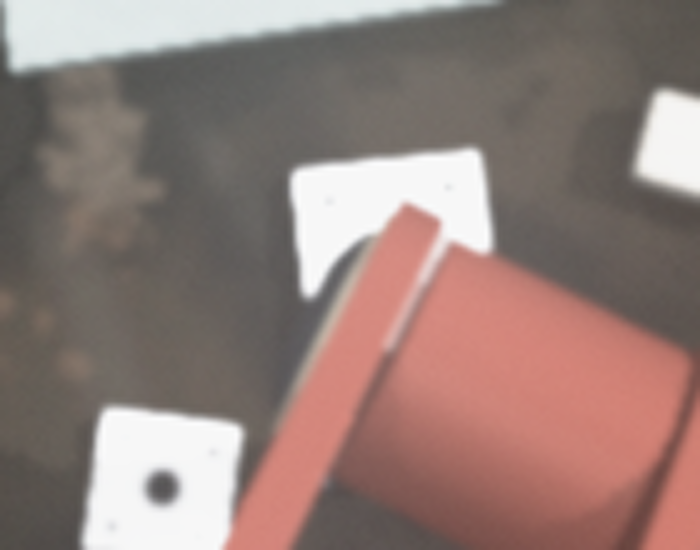

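View pics/s5.png

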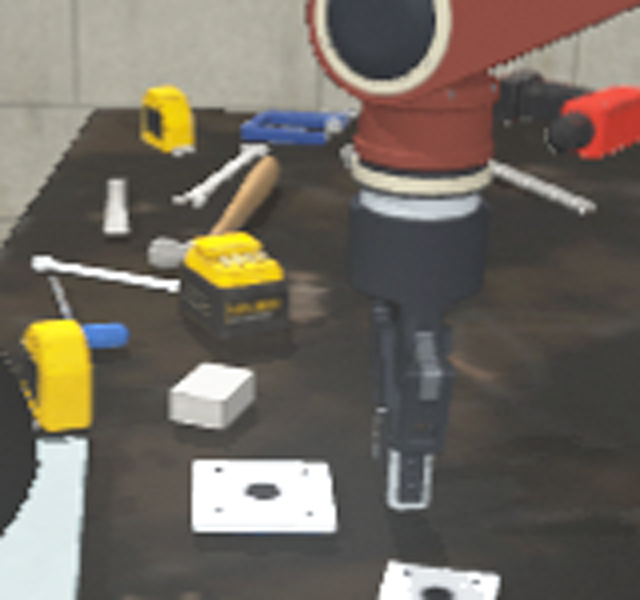

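>>> {"name": "apply_moves", "arguments": {
  "commands": [
    {"linear":[0,0,0.001],"delta_rot":[0,0,0],"fingers":120},
    {"linear":[0,0,0.002],"delta_rot":[0,0,0],"fingers":120},
    {"linear":[0,0,0.003],"delta_rot":[0,0,0],"fingers":120},
    {"linear":[0,0,0.004],"delta_rot":[0,0,0],"fingers":120},
    {"linear":[0,0,0.005],"delta_rot":[0,0,0],"fingers":120},
    {"linear":[0,0,0.006],"delta_rot":[0,0,0],"fingers":120},
    {"linear":[0,0,0.006],"delta_rot":[0,0,0],"fingers":120},
    {"linear":[0,0,0.006],"delta_rot":[0,0,0],"fingers":120}
  ]
}}

```text
time: 7.65
tool_pos: [0.3712, -0.1184, -0.0249]
tool_rot: [-0.0, 0.998, 0.065, -0.0]
contact_force: [-0.3, -0.4, -0.2]
gripper_width: 0.53
```

```bash
python3 - <<'E'
from h import *
st()
im=snap('side','s6',(310,180,390,250),8)
E
```

```text
t 7.65 tcp stand [-0.1853 -0.0459 -0.0249] F stand [-0.4  -0.36 -0.17] w 0.530
 tool axes in stand [[1.0, 0.001, -0.0], [0.001, -1.0, 0.0], [-0.0, -0.0, -1.0]]
```

View pics/s6.png

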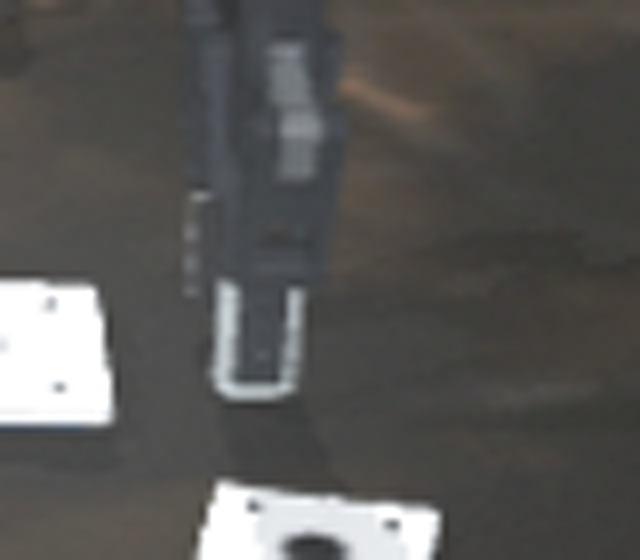

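>>> {"name": "apply_moves", "arguments": {
  "commands": [
    {"linear":[0,0,0.0005],"delta_rot":[0,0,0],"fingers":120},
    {"linear":[0,0,0.001],"delta_rot":[0,0,0],"fingers":120},
    {"linear":[0,0,0.0015],"delta_rot":[0,0,0],"fingers":120},
    {"linear":[0,0,0.002],"delta_rot":[0,0,0],"fingers":120},
    {"linear":[0,0,0.0025],"delta_rot":[0,0,0],"fingers":120},
    {"linear":[0,0,0.003],"delta_rot":[0,0,0],"fingers":120},
    {"linear":[0.005,0,0.003],"delta_rot":[0,0,0],"fingers":120},
    {"linear":[0.01,0,0.003],"delta_rot":[0,0,0],"fingers":120}
  ]
}}

```text
time: 8.5
tool_pos: [0.3816, -0.1171, -0.0278]
tool_rot: [0.0, 0.998, 0.065, 0.0]
contact_force: [1.5, -0.6, -0.6]
gripper_width: 0.53
```

```bash
python3 - <<'E'
from h import *
st()
im=snap('side','s7',(310,180,390,250),8)
E
```

```text
t 8.50 tcp stand [-0.1748 -0.046  -0.0278] F stand [ 1.39 -0.82 -0.59] w 0.530
 tool axes in stand [[1.0, 0.001, 0.0], [0.001, -1.0, -0.0], [0.0, 0.0, -1.0]]
```

View pics/s7.png

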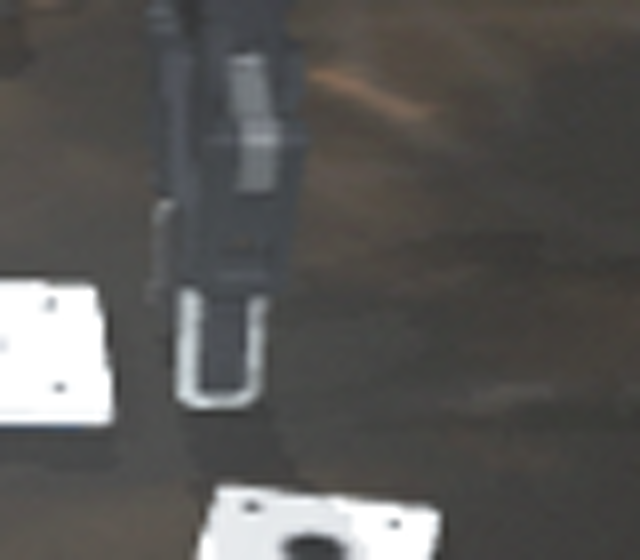

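>>> {"name": "apply_moves", "arguments": {
  "commands": [
    {"linear":[0.01,-0.001,0],"delta_rot":[0,0,0],"fingers":120},
    {"linear":[0.018,-0.001,0],"delta_rot":[0,0,0],"fingers":120},
    {"linear":[0.025,-0.001,0],"delta_rot":[0,0,0],"fingers":120},
    {"linear":[0.034,-0.001,0],"delta_rot":[0,0,0],"fingers":120},
    {"linear":[0.043,-0.001,0],"delta_rot":[0,0,0],"fingers":120},
    {"linear":[0.052,-0.001,0],"delta_rot":[0,0,0],"fingers":120},
    {"linear":[0.06,-0.001,0],"delta_rot":[0,0,0],"fingers":120},
    {"linear":[0.066,-0.001,0],"delta_rot":[0,0,0],"fingers":120}
  ]
}}

```text
time: 9.35
tool_pos: [0.4472, -0.1075, -0.0279]
tool_rot: [-0.0, 0.998, 0.065, -0.0]
contact_force: [-1.6, 0.6, -0.4]
gripper_width: 0.529
```

```bash
python3 - <<'E'
from h import *
st()
im=snap('side','s8',(210,150,370,270),5)
im=snap('top','t8',(200,130,360,250),5)
E
```

```text
t 9.35 tcp stand [-0.1085 -0.0448 -0.0279] F stand [-1.49  0.82 -0.36] w 0.529
 tool axes in stand [[1.0, 0.001, -0.0], [0.001, -1.0, 0.0], [-0.0, -0.0, -1.0]]
```

View pics/s8.png

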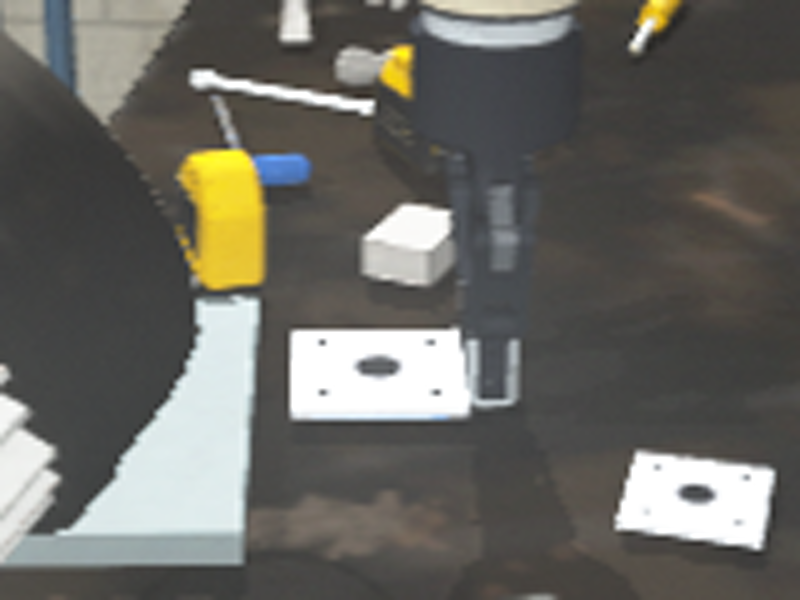

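View pics/t8.png

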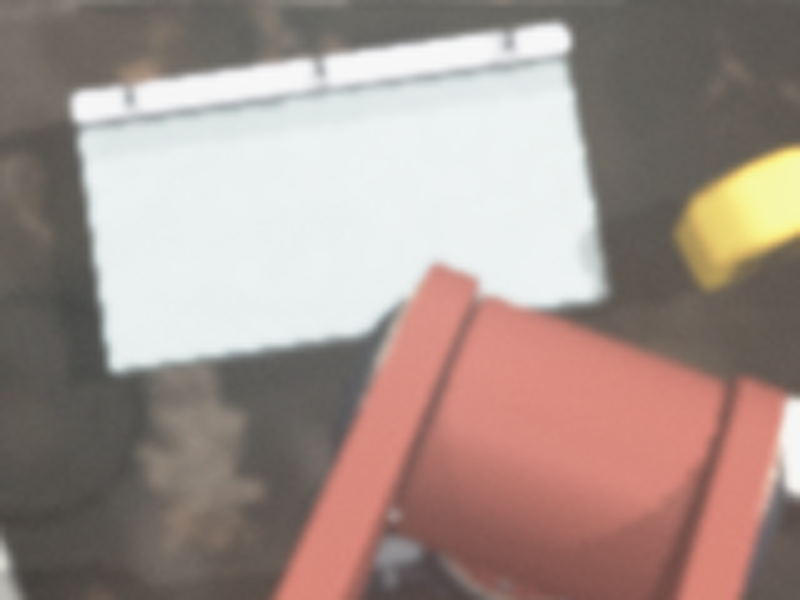

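>>> {"name": "apply_moves", "arguments": {
  "commands": [
    {"linear":[0.005,0,0],"delta_rot":[0,0,0],"fingers":120},
    {"linear":[0.01,0,0],"delta_rot":[0,0,0],"fingers":120},
    {"linear":[0.014,0,0],"delta_rot":[0,0,0],"fingers":120},
    {"linear":[0.016,0,0],"delta_rot":[0,0,0],"fingers":120},
    {"linear":[0.017,0,0],"delta_rot":[0,0,0],"fingers":120},
    {"linear":[0.018,0,0],"delta_rot":[0,0,0],"fingers":120},
    {"linear":[0.0185,0,0],"delta_rot":[0,0,0],"fingers":120},
    {"linear":[0.0185,0,0],"delta_rot":[0,0,0],"fingers":120}
  ]
}}

```text
time: 10.25
tool_pos: [0.4648, -0.1052, -0.0278]
tool_rot: [-0.0, 0.998, 0.065, 0.0]
contact_force: [-0.9, -0.3, 0.0]
gripper_width: 0.534
```

```bash
python3 - <<'E'
from h import *
st()
im=snap('side','s9',(230,170,350,260),6)
E
```

```text
t 10.25 tcp stand [-0.0907 -0.0449 -0.0278] F stand [-0.9 -0.2  0. ] w 0.534
 tool axes in stand [[1.0, 0.001, 0.0], [0.001, -1.0, -0.0], [0.0, 0.0, -1.0]]
```

View pics/s9.png

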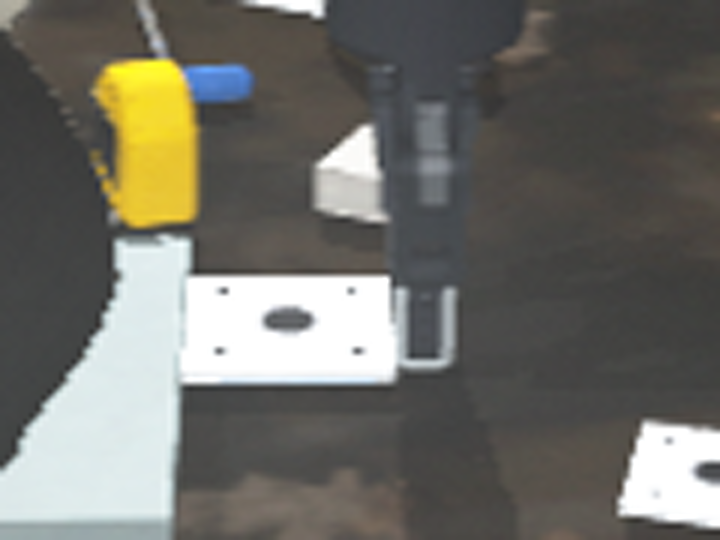

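>>> {"name": "apply_moves", "arguments": {
  "commands": [
    {"linear":[0.0005,0,0],"delta_rot":[0,0,0],"fingers":120},
    {"linear":[0.001,0,0],"delta_rot":[0,0,0],"fingers":120},
    {"linear":[0.0015,0,0],"delta_rot":[0,0,0],"fingers":120},
    {"linear":[0.002,0,0],"delta_rot":[0,0,0],"fingers":120},
    {"linear":[0.0025,0,0],"delta_rot":[0,0,0],"fingers":120},
    {"linear":[0.0025,0,0],"delta_rot":[0,0,0],"fingers":120},
    {"linear":[0.0025,0,0],"delta_rot":[0,0,0],"fingers":120},
    {"linear":[0.0025,0,0],"delta_rot":[0,0,0],"fingers":120}
  ]
}}

```text
time: 11.1
tool_pos: [0.4649, -0.1051, -0.028]
tool_rot: [-0.0, 0.998, 0.065, -0.003]
contact_force: [-11.9, -1.7, 8.3]
gripper_width: 0.53
```

>>> {"name": "apply_moves", "arguments": {
  "commands": [
    {"linear":[-0.0005,0,-0.001],"delta_rot":[0,0,0],"fingers":120},
    {"linear":[-0.0005,0,-0.002],"delta_rot":[0,0,0],"fingers":120},
    {"linear":[-0.0005,0,-0.003],"delta_rot":[0,0,0],"fingers":120},
    {"linear":[-0.0005,0,-0.004],"delta_rot":[0,0,0],"fingers":120},
    {"linear":[-0.0005,0,-0.005],"delta_rot":[0,0,0],"fingers":120},
    {"linear":[-0.0005,0,-0.006],"delta_rot":[0,0,0],"fingers":120},
    {"linear":[-0.0005,0,-0.007],"delta_rot":[0,0,0],"fingers":120},
    {"linear":[-0.0005,0,-0.008],"delta_rot":[0,0,0],"fingers":120}
  ]
}}

```text
time: 11.9
tool_pos: [0.4649, -0.105, -0.0209]
tool_rot: [-0.0, 0.998, 0.065, -0.002]
contact_force: [-4.3, -1.9, -1.5]
gripper_width: 0.528
```

```bash
python3 - <<'E'
from h import *
st()
im=snap('side','s10',(230,170,350,260),6)
E
```

```text
t 11.90 tcp stand [-0.0906 -0.0447 -0.0209] F stand [-4.5  -1.36 -1.54] w 0.528
 tool axes in stand [[1.0, 0.001, -0.004], [0.001, -1.0, 0.0], [-0.004, -0.0, -1.0]]
```

View pics/s10.png

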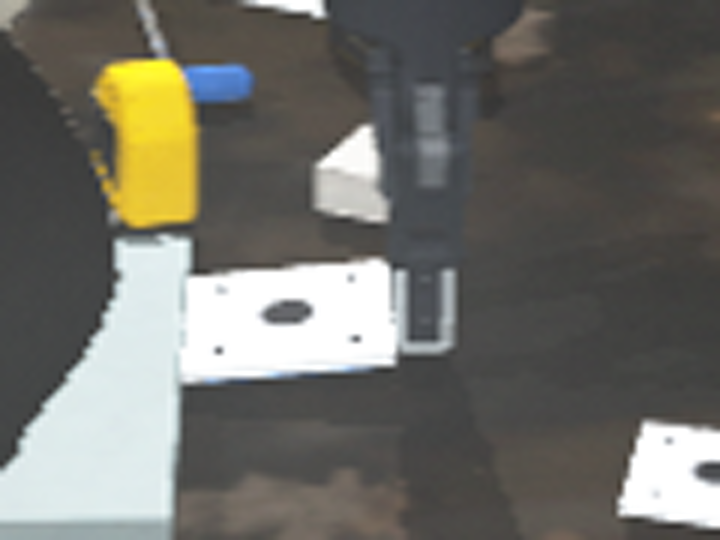

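>>> {"name": "apply_moves", "arguments": {
  "commands": [
    {"linear":[0.0005,0,-0.0015],"delta_rot":[0,0,0],"fingers":120},
    {"linear":[0.0007,0,-0.003],"delta_rot":[0,0,0],"fingers":120},
    {"linear":[0.0008,0,-0.0045],"delta_rot":[0,0,0],"fingers":120},
    {"linear":[0.001,0,-0.006],"delta_rot":[0,0,0],"fingers":120},
    {"linear":[0.0012,0,-0.0075],"delta_rot":[0,0,0],"fingers":120},
    {"linear":[0.0014,0,-0.009],"delta_rot":[0,0,0],"fingers":120},
    {"linear":[0.0017,0,-0.0105],"delta_rot":[0,0,0],"fingers":120},
    {"linear":[0.002,0,-0.012],"delta_rot":[0,0,0],"fingers":120}
  ]
}}

```text
time: 12.75
tool_pos: [0.4663, -0.1048, -0.009]
tool_rot: [-0.0, 0.998, 0.065, -0.003]
contact_force: [-6.0, -2.2, 0.7]
gripper_width: 0.53
```

```bash
python3 - <<'E'
from h import *
st()
im=snap('side','s11',(230,170,350,260),6)
E
```

```text
t 12.75 tcp stand [-0.0892 -0.0446 -0.009 ] F stand [-6.25 -1.4   0.74] w 0.530
 tool axes in stand [[1.0, 0.001, -0.005], [0.001, -1.0, 0.001], [-0.005, -0.001, -1.0]]
```

View pics/s11.png

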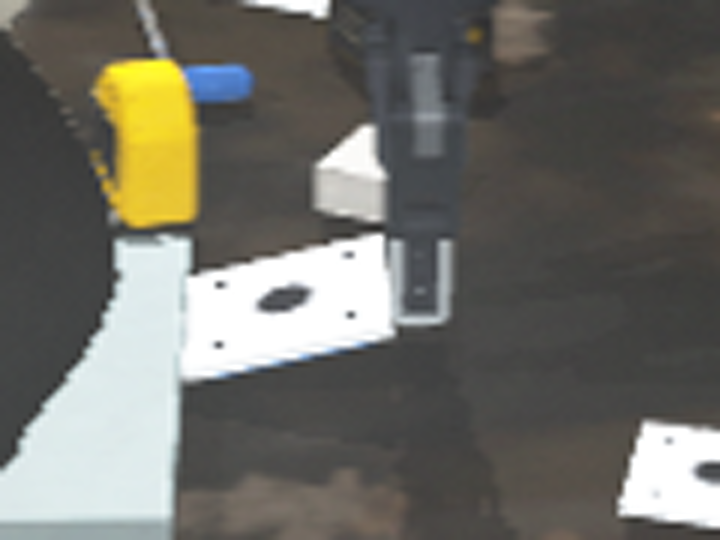

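>>> {"name": "apply_moves", "arguments": {
  "commands": [
    {"linear":[0.0005,0,-0.0026],"delta_rot":[0,0,0],"fingers":120},
    {"linear":[0.001,0,-0.0052],"delta_rot":[0,0,0],"fingers":120},
    {"linear":[0.0017,0,-0.0078],"delta_rot":[0,0,0],"fingers":120},
    {"linear":[0.0024,0,-0.0104],"delta_rot":[0,0,0],"fingers":120},
    {"linear":[0.0033,0,-0.013],"delta_rot":[0,0,0],"fingers":120},
    {"linear":[0.0043,0,-0.0156],"delta_rot":[0,0,0],"fingers":120},
    {"linear":[0.0053,0,-0.0182],"delta_rot":[0,0,0],"fingers":120},
    {"linear":[0.0065,0,-0.0208],"delta_rot":[0,0,0],"fingers":120}
  ]
}}

```text
time: 13.6
tool_pos: [0.476, -0.1038, 0.0134]
tool_rot: [0.0, 0.998, 0.065, 0.001]
contact_force: [0.6, -0.5, 0.7]
gripper_width: 0.53
```

```bash
python3 - <<'E'
from h import *
st()
im=snap('side','s12',(230,150,350,260),5)
E
```

```text
t 13.60 tcp stand [-0.0795 -0.045   0.0134] F stand [ 0.5  -0.55  0.71] w 0.530
 tool axes in stand [[1.0, 0.001, 0.002], [0.001, -1.0, -0.0], [0.002, 0.0, -1.0]]
```

View pics/s12.png

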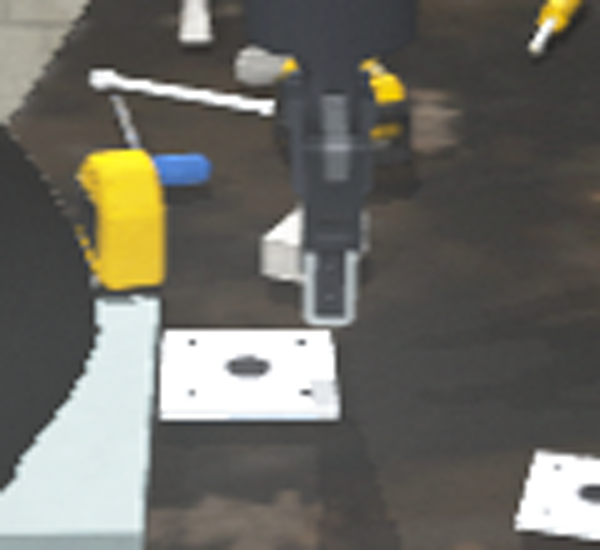

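>>> {"name": "apply_moves", "arguments": {
  "commands": [
    {"linear":[-0.02,0,0],"delta_rot":[0,0,0],"fingers":120},
    {"linear":[-0.035,0,0],"delta_rot":[0,0,0],"fingers":120},
    {"linear":[-0.035,0,0.01],"delta_rot":[0,0,0],"fingers":120},
    {"linear":[-0.035,0,0.022],"delta_rot":[0,0,0],"fingers":120},
    {"linear":[-0.035,0,0.034],"delta_rot":[0,0,0],"fingers":120},
    {"linear":[-0.035,0,0.041],"delta_rot":[0,0,0],"fingers":120},
    {"linear":[-0.035,0,0.044],"delta_rot":[0,0,0],"fingers":120},
    {"linear":[-0.035,0,0.044],"delta_rot":[0,0,0],"fingers":120}
  ]
}}

```text
time: 14.45
tool_pos: [0.4406, -0.1082, -0.0311]
tool_rot: [-0.0, 0.998, 0.065, -0.001]
contact_force: [-2.8, 1.4, 5.2]
gripper_width: 0.533
```

```bash
python3 - <<'E'
from h import *
st()
im=snap('side','s13',(230,170,350,260),6)
E
```

```text
t 14.45 tcp stand [-0.1151 -0.0447 -0.0311] F stand [-2.64  1.77  5.19] w 0.533
 tool axes in stand [[1.0, 0.001, -0.001], [0.001, -1.0, 0.001], [-0.001, -0.001, -1.0]]
```

View pics/s13.png

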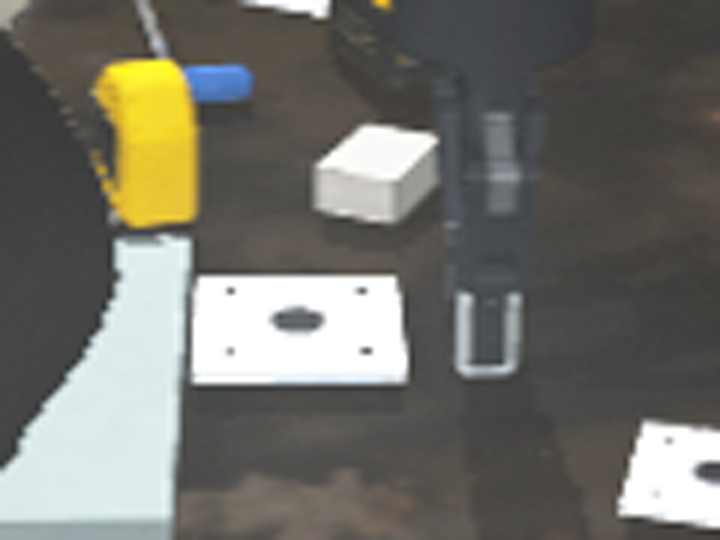

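>>> {"name": "apply_moves", "arguments": {
  "commands": [
    {"linear":[0.004,0,0],"delta_rot":[0,0,0],"fingers":120},
    {"linear":[0.01,0,0],"delta_rot":[0,0,0],"fingers":120},
    {"linear":[0.015,0,0],"delta_rot":[0,0,0],"fingers":120},
    {"linear":[0.018,0,0],"delta_rot":[0,0,0],"fingers":120},
    {"linear":[0.02,0,0],"delta_rot":[0,0,0],"fingers":120},
    {"linear":[0.022,0,0],"delta_rot":[0,0,0],"fingers":120},
    {"linear":[0.0235,0,0],"delta_rot":[0,0,0],"fingers":120},
    {"linear":[0.0235,0,0],"delta_rot":[0,0,0],"fingers":120}
  ]
}}

```text
time: 15.3
tool_pos: [0.4635, -0.1053, -0.0311]
tool_rot: [-0.0, 0.998, 0.065, -0.001]
contact_force: [-3.7, -1.1, 4.7]
gripper_width: 0.53
```

```bash
python3 - <<'E'
from h import *
st()
E
```

```text
t 15.30 tcp stand [-0.092  -0.0448 -0.0311] F stand [-3.8  -0.58  4.68] w 0.530
 tool axes in stand [[1.0, 0.001, -0.001], [0.001, -1.0, 0.0], [-0.001, -0.0, -1.0]]
```

```bash
cat > arc.py <<'E'
import numpy as np
# commanded TCP pose in stand x,z + pitch(deg)
def tcp(th,p,b,piv=(0.0004,0.011),h=0.038,fx=0.011):
    t=np.radians(th); c,s=np.cos(t),np.sin(t)
    C=np.array([piv[0]-.080*c-.003*s+b*c, piv[1]+.080*s-.003*c-b*s])
    q=np.radians(p); xa=np.array([np.cos(q),np.sin(q)]); za=np.array([np.sin(q),-np.cos(q)])
    return C-fx*xa+h*za
def rows(cur,p0,plan,fingers=120):
    """cur commanded (x,z), pitch p0; plan list of (th,pitch,b)"""
    q=np.radians(p0); xa=np.array([np.cos(q),np.sin(q)]); za=np.array([np.sin(q),-np.cos(q)])
    out=[]
    for th,p,b in plan:
        d=tcp(th,p,b)-np.array(cur); out.append('{"linear": [%.4f, 0, %.4f], "delta_rot": [0, %.2f, 0], "fingers": %d}'%(d@xa,d@za,p-p0,fingers))
    print('['+', '.join(out)+']'); print('end',tcp(*plan[-1]).round(4),plan[-1])
E
python3 - <<'E'
from arc import *
print(tcp(0,0,0))
b=.0018
rows((-.0914,-.0318),0,[(0,0,b),(0.5,0.5,b),(1.5,1.5,b),(2.7,2.7,b),(4,4,b),(5.3,5.3,b),(6.6,6.6,b),(8,8,b)])
E
```

```text
[-0.0906 -0.03  ]
[{"linear": [0.0026, 0, -0.0018], "delta_rot": [0, 0.00, 0], "fingers": 120}, {"linear": [0.0029, 0, -0.0024], "delta_rot": [0, 0.50, 0], "fingers": 120}, {"linear": [0.0035, 0, -0.0036], "delta_rot": [0, 1.50, 0], "fingers": 120}, {"linear": [0.0043, 0, -0.0050], "delta_rot": [0, 2.70, 0], "fingers": 120}, {"linear": [0.0053, 0, -0.0066], "delta_rot": [0, 4.00, 0], "fingers": 120}, {"linear": [0.0062, 0, -0.0082], "delta_rot": [0, 5.30, 0], "fingers": 120}, {"linear": [0.0072, 0, -0.0098], "delta_rot": [0, 6.60, 0], "fingers": 120}, {"linear": [0.0083, 0, -0.0116], "delta_rot": [0, 8.00, 0], "fingers": 120}]
end [-0.0831 -0.0202] (8, 8, 0.0018)
```

>>> {"name": "apply_moves", "arguments": {
  "commands": [
    {"linear":[0.0026,0,-0.0018],"delta_rot":[0,0,0],"fingers":120},
    {"linear":[0.0029,0,-0.0024],"delta_rot":[0,0.5,0],"fingers":120},
    {"linear":[0.0035,0,-0.0036],"delta_rot":[0,1.5,0],"fingers":120},
    {"linear":[0.0043,0,-0.005],"delta_rot":[0,2.7,0],"fingers":120},
    {"linear":[0.0053,0,-0.0066],"delta_rot":[0,4,0],"fingers":120},
    {"linear":[0.0062,0,-0.0082],"delta_rot":[0,5.3,0],"fingers":120},
    {"linear":[0.0072,0,-0.0098],"delta_rot":[0,6.6,0],"fingers":120},
    {"linear":[0.0083,0,-0.0116],"delta_rot":[0,8,0],"fingers":120}
  ]
}}

```text
time: 16.1
tool_pos: [0.4702, -0.1039, -0.0208]
tool_rot: [-0.005, 0.996, 0.065, 0.068]
contact_force: [-5.6, -2.9, -0.4]
gripper_width: 0.528
```

```bash
python3 - <<'E'
from h import *
st()
im=snap('side','s14',(230,170,350,260),6)
E
```

```text
t 16.10 tcp stand [-0.0852 -0.0443 -0.0208] F stand [-5.97 -2.16 -0.44] w 0.528
 tool axes in stand [[0.991, 0.001, 0.137], [0.001, -1.0, 0.001], [0.137, -0.001, -0.991]]
```

View pics/s14.png

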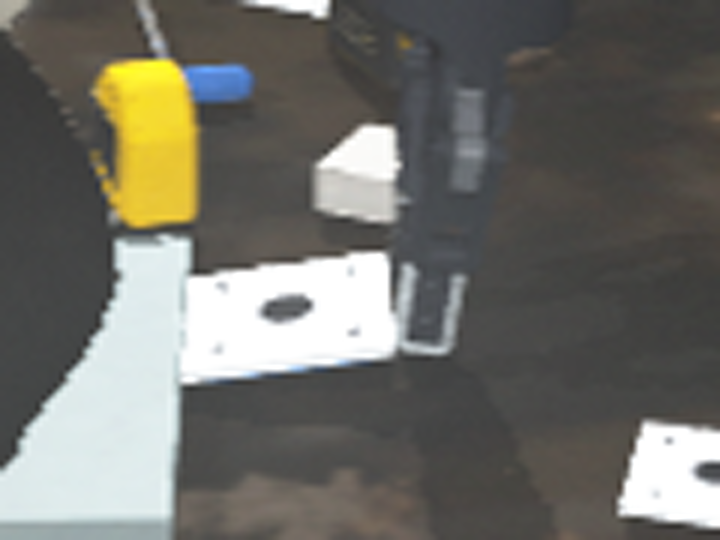

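```bash
python3 - <<'E'
from arc import *
rows((-.0831,-.0202),8,[(8+1.75*i,8+1.75*i,.0018+.00005*i) for i in range(1,9)])
E
```

```text
[{"linear": [0.0019, 0, -0.0019], "delta_rot": [0, 1.75, 0], "fingers": 120}, {"linear": [0.0037, 0, -0.0039], "delta_rot": [0, 3.50, 0], "fingers": 120}, {"linear": [0.0057, 0, -0.0059], "delta_rot": [0, 5.25, 0], "fingers": 120}, {"linear": [0.0078, 0, -0.0079], "delta_rot": [0, 7.00, 0], "fingers": 120}, {"linear": [0.0099, 0, -0.0100], "delta_rot": [0, 8.75, 0], "fingers": 120}, {"linear": [0.0121, 0, -0.0120], "delta_rot": [0, 10.50, 0], "fingers": 120}, {"linear": [0.0143, 0, -0.0140], "delta_rot": [0, 12.25, 0], "fingers": 120}, {"linear": [0.0167, 0, -0.0160], "delta_rot": [0, 14.00, 0], "fingers": 120}]
end [-0.0688 -0.002 ] (22.0, 22.0, 0.0022)
```

>>> {"name": "apply_moves", "arguments": {
  "commands": [
    {"linear":[0.0019,0,-0.0019],"delta_rot":[0,1.75,0],"fingers":120},
    {"linear":[0.0037,0,-0.0039],"delta_rot":[0,3.5,0],"fingers":120},
    {"linear":[0.0057,0,-0.0059],"delta_rot":[0,5.25,0],"fingers":120},
    {"linear":[0.0078,0,-0.0079],"delta_rot":[0,7,0],"fingers":120},
    {"linear":[0.0099,0,-0.01],"delta_rot":[0,8.75,0],"fingers":120},
    {"linear":[0.0121,0,-0.012],"delta_rot":[0,10.5,0],"fingers":120},
    {"linear":[0.0143,0,-0.014],"delta_rot":[0,12.25,0],"fingers":120},
    {"linear":[0.0167,0,-0.016],"delta_rot":[0,14,0],"fingers":120}
  ]
}}

```text
time: 16.95
tool_pos: [0.4831, -0.102, -0.0036]
tool_rot: [-0.013, 0.98, 0.064, 0.188]
contact_force: [-14.7, -4.6, 3.7]
gripper_width: 0.529
```

```bash
python3 - <<'E'
from h import *
s,_=st(); print(s['joint_pos'].round(2))
im=snap('side','s15',(230,170,350,260),6)
E
```

```text
t 16.95 tcp stand [-0.0722 -0.0441 -0.0036] F stand [-15.14  -2.66   3.73] w 0.529
 tool axes in stand [[0.929, 0.002, 0.37], [0.002, -1.0, 0.002], [0.37, -0.001, -0.929]]
[-0.5  -0.28  2.33  0.31  0.81  0.76]
```

View pics/s15.png

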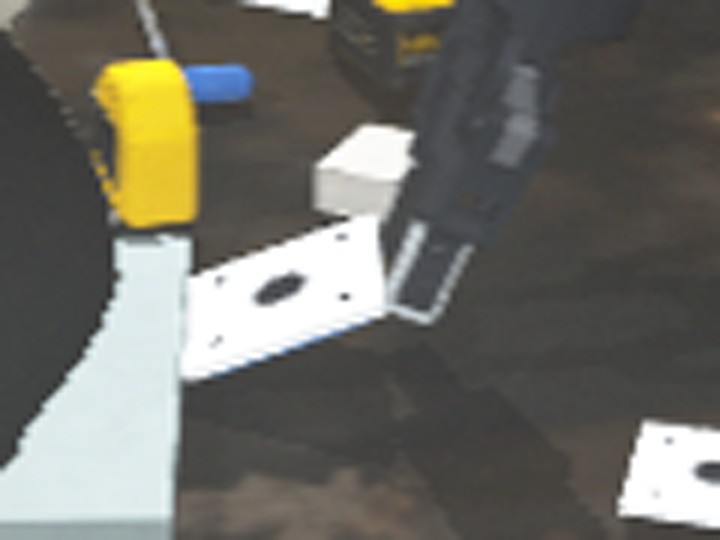

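```bash
cat >> arc.py <<'E'
def corner(th,piv=(0,.011)):
    t=np.radians(th); c,s=np.cos(t),np.sin(t); return np.array([piv[0]-.080*c-.006*s,piv[1]+.080*s-.006*c])
def inc(p0,th0,plan):
    """plan: (th, bx, bz, pitch) extra stand shifts; contact pt in tool (fx,-h)"""
    fx,h=.011,.035
    def off(p):
        q=np.radians(p); return -fx*np.array([np.cos(q),np.sin(q)])+h*np.array([np.sin(q),-np.cos(q)])
    q=np.radians(p0); xa=np.array([np.cos(q),np.sin(q)]); za=np.array([np.sin(q),-np.cos(q)]); out=[]
    for th,bx,bz,p in plan:
        d=corner(th)-corner(th0)+[bx,bz]+off(p)-off(p0)
        out.append('{"linear": [%.4f, 0, %.4f], "delta_rot": [0, %.2f, 0], "fingers": 120}'%(d@xa,d@za,p-p0))
    print('['+', '.join(out)+']','stand shift',d.round(4))
E
python3 - <<'E'
from arc import *
inc(22,22,[(22+3*i,-.0015*min(1,i/3),0,22) for i in range(1,9)])
E
```

```text
[{"linear": [0.0023, 0, -0.0033], "delta_rot": [0, 0.00, 0], "fingers": 120}, {"linear": [0.0048, 0, -0.0065], "delta_rot": [0, 0.00, 0], "fingers": 120}, {"linear": [0.0074, 0, -0.0096], "delta_rot": [0, 0.00, 0], "fingers": 120}, {"linear": [0.0106, 0, -0.0123], "delta_rot": [0, 0.00, 0], "fingers": 120}, {"linear": [0.0140, 0, -0.0148], "delta_rot": [0, 0.00, 0], "fingers": 120}, {"linear": [0.0175, 0, -0.0171], "delta_rot": [0, 0.00, 0], "fingers": 120}, {"linear": [0.0211, 0, -0.0193], "delta_rot": [0, 0.00, 0], "fingers": 120}, {"linear": [0.0248, 0, -0.0212], "delta_rot": [0, 0.00, 0], "fingers": 120}] stand shift [0.015 0.029]
```

>>> {"name": "apply_moves", "arguments": {
  "commands": [
    {"linear":[0.0023,0,-0.0033],"delta_rot":[0,0,0],"fingers":120},
    {"linear":[0.0048,0,-0.0065],"delta_rot":[0,0,0],"fingers":120},
    {"linear":[0.0074,0,-0.0096],"delta_rot":[0,0,0],"fingers":120},
    {"linear":[0.0106,0,-0.0123],"delta_rot":[0,0,0],"fingers":120},
    {"linear":[0.014,0,-0.0148],"delta_rot":[0,0,0],"fingers":120},
    {"linear":[0.0175,0,-0.0171],"delta_rot":[0,0,0],"fingers":120},
    {"linear":[0.0211,0,-0.0193],"delta_rot":[0,0,0],"fingers":120},
    {"linear":[0.0248,0,-0.0212],"delta_rot":[0,0,0],"fingers":120}
  ]
}}

```text
time: 17.8
tool_pos: [0.5018, -0.1005, 0.0283]
tool_rot: [-0.012, 0.979, 0.064, 0.191]
contact_force: [0.1, 1.0, -0.9]
gripper_width: 0.528
```

```bash
python3 - <<'E'
from h import *
s,_=st(); print(s['joint_pos'].round(2))
im=snap('side','s16',(230,150,350,260),5)
E
```

```text
t 17.80 tcp stand [-0.0534 -0.045   0.0283] F stand [ 0.24  0.98 -0.86] w 0.528
 tool axes in stand [[0.927, 0.001, 0.375], [0.001, -1.0, -0.0], [0.375, 0.0, -0.927]]
[-0.47 -0.29  2.28  0.29  0.86  0.81]
```

View pics/s16.png

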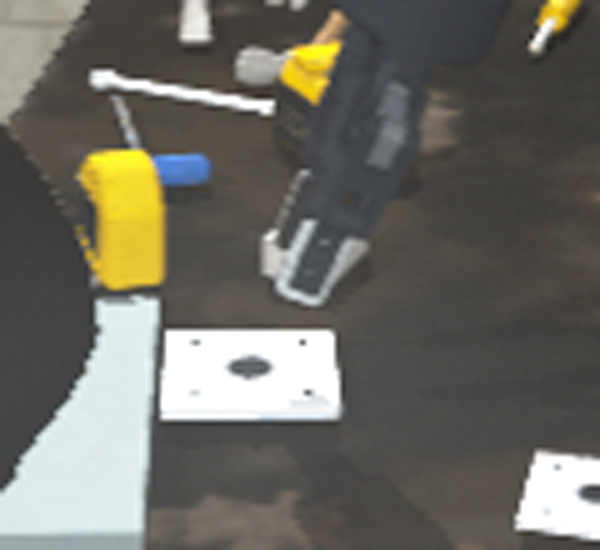

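>>> {"name": "apply_moves", "arguments": {
  "commands": [
    {"linear":[-0.03,0,-0.0122],"delta_rot":[0,-5,0],"fingers":120},
    {"linear":[-0.0636,0,-0.0257],"delta_rot":[0,-12,0],"fingers":120},
    {"linear":[-0.071,0,-0.0071],"delta_rot":[0,-20,0],"fingers":120},
    {"linear":[-0.0775,0,0.009],"delta_rot":[0,-22,0],"fingers":120},
    {"linear":[-0.083,0,0.0225],"delta_rot":[0,-22,0],"fingers":120},
    {"linear":[-0.0846,0,0.0265],"delta_rot":[0,-22,0],"fingers":120},
    {"linear":[-0.0854,0,0.0284],"delta_rot":[0,-22,0],"fingers":120},
    {"linear":[-0.0854,0,0.0284],"delta_rot":[0,-22,0],"fingers":120}
  ]
}}

```text
time: 18.65
tool_pos: [0.4333, -0.1094, -0.0303]
tool_rot: [0.0, 0.998, 0.065, 0.0]
contact_force: [0.3, -0.1, 0.2]
gripper_width: 0.53
```

```bash
python3 - <<'E'
from h import *
s,_=st()
E
```

```text
t 18.65 tcp stand [-0.1225 -0.045  -0.0303] F stand [ 0.27 -0.18  0.17] w 0.530
 tool axes in stand [[1.0, 0.001, 0.0], [0.001, -1.0, -0.0], [0.0, 0.0, -1.0]]
```

>>> {"name": "apply_moves", "arguments": {
  "commands": [
    {"linear":[0.008,0,0],"delta_rot":[0,0,0],"fingers":120},
    {"linear":[0.016,0,0],"delta_rot":[0,0,0],"fingers":120},
    {"linear":[0.023,0,0],"delta_rot":[0,0,0],"fingers":120},
    {"linear":[0.027,0,0],"delta_rot":[0,0,0],"fingers":120},
    {"linear":[0.03,0,0],"delta_rot":[0,0,0],"fingers":120},
    {"linear":[0.0319,0,0],"delta_rot":[0,0,0],"fingers":120},
    {"linear":[0.0332,0,0],"delta_rot":[0,0,0],"fingers":120},
    {"linear":[0.0337,0,0],"delta_rot":[0,0,0],"fingers":120}
  ]
}}

```text
time: 19.45
tool_pos: [0.4648, -0.105, -0.031]
tool_rot: [-0.0, 0.998, 0.065, -0.002]
contact_force: [-9.6, -1.9, 6.2]
gripper_width: 0.534
```

```bash
python3 - <<'E'
from h import *
s,_=st()
import arc
arc.inc(0,0,[(t,0,0,-t) for t in (.7,1.7,3,4.4,5.8,7.2,8.6,10)])
E
```

```text
t 19.45 tcp stand [-0.0907 -0.0447 -0.031 ] F stand [-9.76 -0.69  6.21] w 0.534
 tool axes in stand [[1.0, 0.001, -0.005], [0.001, -1.0, 0.001], [-0.005, -0.001, -1.0]]
[{"linear": [-0.0005, 0, -0.0011], "delta_rot": [0, -0.70, 0], "fingers": 120}, {"linear": [-0.0012, 0, -0.0027], "delta_rot": [0, -1.70, 0], "fingers": 120}, {"linear": [-0.0020, 0, -0.0048], "delta_rot": [0, -3.00, 0], "fingers": 120}, {"linear": [-0.0029, 0, -0.0071], "delta_rot": [0, -4.40, 0], "fingers": 120}, {"linear": [-0.0037, 0, -0.0094], "delta_rot": [0, -5.80, 0], "fingers": 120}, {"linear": [-0.0044, 0, -0.0117], "delta_rot": [0, -7.20, 0], "fingers": 120}, {"linear": [-0.0051, 0, -0.0141], "delta_rot": [0, -8.60, 0], "fingers": 120}, {"linear": [-0.0057, 0, -0.0164], "delta_rot": [0, -10.00, 0], "fingers": 120}] stand shift [-0.0057  0.0164]
```

>>> {"name": "apply_moves", "arguments": {
  "commands": [
    {"linear":[-0.0005,0,-0.0012],"delta_rot":[0,-0.7,0],"fingers":120},
    {"linear":[-0.0012,0,-0.0027],"delta_rot":[0,-1.7,0],"fingers":120},
    {"linear":[-0.002,0,-0.0048],"delta_rot":[0,-3,0],"fingers":120},
    {"linear":[-0.0029,0,-0.0071],"delta_rot":[0,-4.4,0],"fingers":120},
    {"linear":[-0.0037,0,-0.0094],"delta_rot":[0,-5.8,0],"fingers":120},
    {"linear":[-0.0044,0,-0.0117],"delta_rot":[0,-7.2,0],"fingers":120},
    {"linear":[-0.0051,0,-0.0141],"delta_rot":[0,-8.6,0],"fingers":120},
    {"linear":[-0.0057,0,-0.0164],"delta_rot":[0,-10,0],"fingers":120}
  ]
}}

```text
time: 20.25
tool_pos: [0.4589, -0.1056, -0.0149]
tool_rot: [0.006, 0.994, 0.065, -0.09]
contact_force: [-6.7, -1.3, 0.2]
gripper_width: 0.528
```

```bash
python3 - <<'E'
from h import *
s,_=st()
im=snap('side','s17',(230,170,350,260),6)
E
```

```text
t 20.25 tcp stand [-0.0966 -0.0445 -0.0149] F stand [-6.84 -0.4   0.2 ] w 0.528
 tool axes in stand [[0.984, 0.001, -0.18], [0.001, -1.0, 0.001], [-0.18, -0.001, -0.984]]
```

View pics/s17.png

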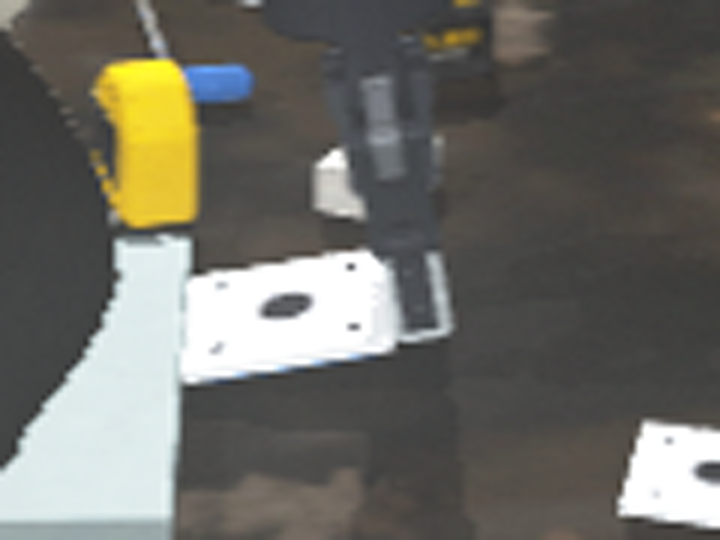

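```bash
python3 - <<'E'
import arc
arc.inc(-10,10,[(10+1.6*i,.0006*min(1,i/3),0,-10-1.6*i) for i in range(1,9)])
E
```

```text
[{"linear": [-0.0009, 0, -0.0026], "delta_rot": [0, -1.60, 0], "fingers": 120}, {"linear": [-0.0018, 0, -0.0052], "delta_rot": [0, -3.20, 0], "fingers": 120}, {"linear": [-0.0025, 0, -0.0079], "delta_rot": [0, -4.80, 0], "fingers": 120}, {"linear": [-0.0034, 0, -0.0105], "delta_rot": [0, -6.40, 0], "fingers": 120}, {"linear": [-0.0042, 0, -0.0132], "delta_rot": [0, -8.00, 0], "fingers": 120}, {"linear": [-0.0050, 0, -0.0159], "delta_rot": [0, -9.60, 0], "fingers": 120}, {"linear": [-0.0056, 0, -0.0186], "delta_rot": [0, -11.20, 0], "fingers": 120}, {"linear": [-0.0062, 0, -0.0213], "delta_rot": [0, -12.80, 0], "fingers": 120}] stand shift [-0.0024  0.022 ]
```

>>> {"name": "apply_moves", "arguments": {
  "commands": [
    {"linear":[-0.0009,0,-0.0026],"delta_rot":[0,-1.6,0],"fingers":120},
    {"linear":[-0.0018,0,-0.0052],"delta_rot":[0,-3.2,0],"fingers":120},
    {"linear":[-0.0025,0,-0.0079],"delta_rot":[0,-4.8,0],"fingers":120},
    {"linear":[-0.0034,0,-0.0105],"delta_rot":[0,-6.4,0],"fingers":120},
    {"linear":[-0.0042,0,-0.0132],"delta_rot":[0,-8,0],"fingers":120},
    {"linear":[-0.005,0,-0.0159],"delta_rot":[0,-9.6,0],"fingers":120},
    {"linear":[-0.0056,0,-0.0186],"delta_rot":[0,-11.2,0],"fingers":120},
    {"linear":[-0.0062,0,-0.0213],"delta_rot":[0,-12.8,0],"fingers":120}
  ]
}}

```text
time: 21.1
tool_pos: [0.4566, -0.1056, 0.0077]
tool_rot: [0.012, 0.978, 0.064, -0.201]
contact_force: [-7.3, -1.0, 2.3]
gripper_width: 0.531
```

```bash
python3 - <<'E'
from h import *
s,_=st()
im=snap('side','s18',(230,160,350,250),6)
import arc
arc.inc(-22.8,22.8,[(22.8+2.2*i,.0000,0,-22.8-1.7*i) for i in range(1,9)])
E
```

```text
t 21.10 tcp stand [-0.099  -0.0443  0.0077] F stand [-7.4   0.    2.29] w 0.531
 tool axes in stand [[0.919, 0.001, -0.394], [0.001, -1.0, 0.001], [-0.394, -0.001, -0.919]]
[{"linear": [-0.0012, 0, -0.0034], "delta_rot": [0, -1.70, 0], "fingers": 120}, {"linear": [-0.0023, 0, -0.0069], "delta_rot": [0, -3.40, 0], "fingers": 120}, {"linear": [-0.0032, 0, -0.0104], "delta_rot": [0, -5.10, 0], "fingers": 120}, {"linear": [-0.0040, 0, -0.0139], "delta_rot": [0, -6.80, 0], "fingers": 120}, {"linear": [-0.0047, 0, -0.0174], "delta_rot": [0, -8.50, 0], "fingers": 120}, {"linear": [-0.0053, 0, -0.0209], "delta_rot": [0, -10.20, 0], "fingers": 120}, {"linear": [-0.0057, 0, -0.0245], "delta_rot": [0, -11.90, 0], "fingers": 120}, {"linear": [-0.0060, 0, -0.0280], "delta_rot": [0, -13.60, 0], "fingers": 120}] stand shift [0.0053 0.0282]
```

View pics/s18.png

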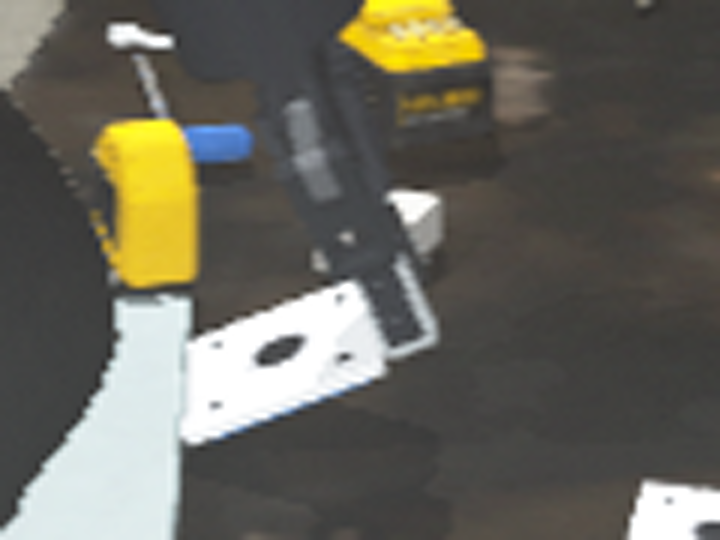

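>>> {"name": "apply_moves", "arguments": {
  "commands": [
    {"linear":[-0.0012,0,-0.0034],"delta_rot":[0,-1.7,0],"fingers":120},
    {"linear":[-0.0023,0,-0.0069],"delta_rot":[0,-3.4,0],"fingers":120},
    {"linear":[-0.0032,0,-0.0104],"delta_rot":[0,-5.1,0],"fingers":120},
    {"linear":[-0.004,0,-0.0139],"delta_rot":[0,-6.8,0],"fingers":120},
    {"linear":[-0.0047,0,-0.0174],"delta_rot":[0,-8.5,0],"fingers":120},
    {"linear":[-0.0053,0,-0.0209],"delta_rot":[0,-10.2,0],"fingers":120},
    {"linear":[-0.0057,0,-0.0245],"delta_rot":[0,-11.9,0],"fingers":120},
    {"linear":[-0.006,0,-0.028],"delta_rot":[0,-13.6,0],"fingers":120}
  ]
}}

```text
time: 21.95
tool_pos: [0.4653, -0.105, 0.0362]
tool_rot: [0.02, 0.948, 0.062, -0.311]
contact_force: [1.1, -0.4, -0.3]
gripper_width: 0.532
```

```bash
python3 - <<'E'
from h import *
s,_=st(); print(s['joint_pos'].round(2))
im=snap('side','s19',(230,150,350,250),6)
import arc
arc.inc(-36.4,40.4,[(40.4+2.5*i,.0000,0,-36.4-1.5*i) for i in range(1,9)])
E
```

```text
t 21.95 tcp stand [-0.0902 -0.0448  0.0362] F stand [ 1.02 -0.55 -0.33] w 0.532
 tool axes in stand [[0.806, 0.001, -0.592], [0.001, -1.0, -0.001], [-0.592, 0.0, -0.806]]
[-0.24  0.34  1.69 -0.22  1.71  1.24]
[{"linear": [-0.0009, 0, -0.0038], "delta_rot": [0, -1.50, 0], "fingers": 120}, {"linear": [-0.0015, 0, -0.0076], "delta_rot": [0, -3.00, 0], "fingers": 120}, {"linear": [-0.0021, 0, -0.0114], "delta_rot": [0, -4.50, 0], "fingers": 120}, {"linear": [-0.0024, 0, -0.0153], "delta_rot": [0, -6.00, 0], "fingers": 120}, {"linear": [-0.0027, 0, -0.0191], "delta_rot": [0, -7.50, 0], "fingers": 120}, {"linear": [-0.0027, 0, -0.0229], "delta_rot": [0, -9.00, 0], "fingers": 120}, {"linear": [-0.0026, 0, -0.0267], "delta_rot": [0, -10.50, 0], "fingers": 120}, {"linear": [-0.0023, 0, -0.0305], "delta_rot": [0, -12.00, 0], "fingers": 120}] stand shift [0.0162 0.0259]
```

View pics/s19.png

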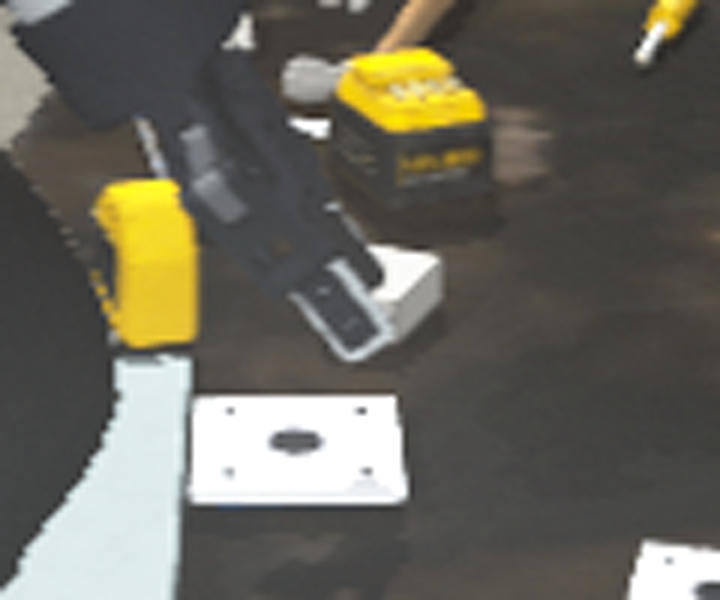

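>>> {"name": "apply_moves", "arguments": {
  "commands": [
    {"linear":[-0.0231,0,0.0108],"delta_rot":[0,8.5,0],"fingers":120},
    {"linear":[-0.0462,0,0.0215],"delta_rot":[0,17,0],"fingers":120},
    {"linear":[-0.0403,0,0.0296],"delta_rot":[0,25.5,0],"fingers":120},
    {"linear":[-0.0245,0,0.0427],"delta_rot":[0,34,0],"fingers":120},
    {"linear":[-0.0085,0,0.0559],"delta_rot":[0,36.3,0],"fingers":120},
    {"linear":[0.0053,0,0.068],"delta_rot":[0,36.3,0],"fingers":120},
    {"linear":[0.0133,0,0.0725],"delta_rot":[0,36.3,0],"fingers":120},
    {"linear":[0.0133,0,0.0725],"delta_rot":[0,36.3,0],"fingers":120}
  ]
}}

```text
time: 22.8
tool_pos: [0.4328, -0.1095, -0.0301]
tool_rot: [0.0, 0.998, 0.065, -0.001]
contact_force: [0.1, -0.3, 0.6]
gripper_width: 0.529
```

```bash
python3 - <<'E'
from h import *
s,_=st()
E
```

```text
t 22.80 tcp stand [-0.123  -0.0451 -0.0301] F stand [ 0.08 -0.3   0.58] w 0.529
 tool axes in stand [[1.0, 0.001, -0.001], [0.001, -1.0, 0.0], [-0.001, -0.0, -1.0]]
```

>>> {"name": "apply_moves", "arguments": {
  "commands": [
    {"linear":[0.01,0,0.0003],"delta_rot":[0,0,0],"fingers":120},
    {"linear":[0.02,0,0.0003],"delta_rot":[0,0,0],"fingers":120},
    {"linear":[0.026,0,0.0003],"delta_rot":[0,0,0],"fingers":120},
    {"linear":[0.029,0,0.0003],"delta_rot":[0,0,0],"fingers":120},
    {"linear":[0.031,0,0.0003],"delta_rot":[0,0,0],"fingers":120},
    {"linear":[0.0325,0,0.0003],"delta_rot":[0,0,0],"fingers":120},
    {"linear":[0.0337,0,0.0003],"delta_rot":[0,0,0],"fingers":120},
    {"linear":[0.0344,0,0.0003],"delta_rot":[0,0,0],"fingers":120}
  ]
}}

```text
time: 23.6
tool_pos: [0.4648, -0.105, -0.0309]
tool_rot: [-0.0, 0.998, 0.065, -0.002]
contact_force: [-7.1, -1.9, 4.8]
gripper_width: 0.527
```

```bash
cat >> arc.py <<'E'
def pz(th):
    t=np.radians(th); return max(.011*np.cos(t)-.008*np.sin(t),.006*np.cos(t))
def inc2(p0,th0,b0,plan,fx=.011,h=.0355):
    """plan (th,pitch,bx): bias along stand x absolute"""
    def pos(th,p,b):
        q=np.radians(p); return corner(th,(0,pz(th)))+[b,0]-fx*np.array([np.cos(q),np.sin(q)])+h*np.array([np.sin(q),-np.cos(q)])
    q=np.radians(p0); xa=np.array([np.cos(q),np.sin(q)]); za=np.array([np.sin(q),-np.cos(q)]); out=[]
    for th,p,b in plan:
        d=pos(th,p,b)-pos(th0,p0,b0)
        out.append('{"linear": [%.4f, 0, %.4f], "delta_rot": [0, %.1f, 0], "fingers": 120}'%(d@xa,d@za,p-p0))
    print('['+', '.join(out)+']','end',pos(th,p,b).round(4))
E
python3 - <<'E'
from h import *
s,_=st()
import arc
print(arc.corner(0),'abs check')
arc.inc2(0,0,.002,[(t,-t,.002+.0012*t/13) for t in (.8,2,3.8,5.6,7.4,9.2,11,13)])
E
```

```text
t 23.60 tcp stand [-0.0907 -0.0447 -0.0309] F stand [-7.27 -0.94  4.83] w 0.527
 tool axes in stand [[1.0, 0.001, -0.004], [0.001, -1.0, 0.0], [-0.004, -0.0, -1.0]]
[-0.08   0.005] abs check
[{"linear": [-0.0005, 0, -0.0012], "delta_rot": [0, -0.8, 0], "fingers": 120}, {"linear": [-0.0012, 0, -0.0029], "delta_rot": [0, -2.0, 0], "fingers": 120}, {"linear": [-0.0022, 0, -0.0056], "delta_rot": [0, -3.8, 0], "fingers": 120}, {"linear": [-0.0031, 0, -0.0082], "delta_rot": [0, -5.6, 0], "fingers": 120}, {"linear": [-0.0039, 0, -0.0109], "delta_rot": [0, -7.4, 0], "fingers": 120}, {"linear": [-0.0046, 0, -0.0137], "delta_rot": [0, -9.2, 0], "fingers": 120}, {"linear": [-0.0052, 0, -0.0164], "delta_rot": [0, -11.0, 0], "fingers": 120}, {"linear": [-0.0058, 0, -0.0195], "delta_rot": [0, -13.0, 0], "fingers": 120}] end [-0.0948 -0.011 ]
```

>>> {"name": "apply_moves", "arguments": {
  "commands": [
    {"linear":[-0.0005,0,-0.0012],"delta_rot":[0,-0.8,0],"fingers":120},
    {"linear":[-0.0012,0,-0.0029],"delta_rot":[0,-2,0],"fingers":120},
    {"linear":[-0.0022,0,-0.0056],"delta_rot":[0,-3.8,0],"fingers":120},
    {"linear":[-0.0031,0,-0.0082],"delta_rot":[0,-5.6,0],"fingers":120},
    {"linear":[-0.0039,0,-0.0109],"delta_rot":[0,-7.4,0],"fingers":120},
    {"linear":[-0.0046,0,-0.0137],"delta_rot":[0,-9.2,0],"fingers":120},
    {"linear":[-0.0052,0,-0.0164],"delta_rot":[0,-11,0],"fingers":120},
    {"linear":[-0.0058,0,-0.0195],"delta_rot":[0,-13,0],"fingers":120}
  ]
}}

```text
time: 24.4
tool_pos: [0.4573, -0.1057, -0.0119]
tool_rot: [0.007, 0.991, 0.065, -0.118]
contact_force: [-8.5, -2.5, 0.7]
gripper_width: 0.533
```

```bash
python3 - <<'E'
from h import *
s,_=st()
im=snap('side','s20',(230,160,350,250),6)
import arc
arc.inc2(-13,13,.0032,[(13+1.2*i,-13-1.2*i,.0032+.0001*i) for i in range(1,9)])
E
```

```text
t 24.40 tcp stand [-0.0982 -0.0445 -0.0119] F stand [-8.71 -1.37  0.73] w 0.533
 tool axes in stand [[0.972, 0.001, -0.235], [0.001, -1.0, 0.001], [-0.235, -0.001, -0.972]]
[{"linear": [-0.0007, 0, -0.0017], "delta_rot": [0, -1.2, 0], "fingers": 120}, {"linear": [-0.0014, 0, -0.0035], "delta_rot": [0, -2.4, 0], "fingers": 120}, {"linear": [-0.0020, 0, -0.0052], "delta_rot": [0, -3.6, 0], "fingers": 120}, {"linear": [-0.0026, 0, -0.0070], "delta_rot": [0, -4.8, 0], "fingers": 120}, {"linear": [-0.0031, 0, -0.0088], "delta_rot": [0, -6.0, 0], "fingers": 120}, {"linear": [-0.0036, 0, -0.0105], "delta_rot": [0, -7.2, 0], "fingers": 120}, {"linear": [-0.0040, 0, -0.0123], "delta_rot": [0, -8.4, 0], "fingers": 120}, {"linear": [-0.0045, 0, -0.0141], "delta_rot": [0, -9.6, 0], "fingers": 120}] end [-0.096   0.0037]
```

View pics/s20.png

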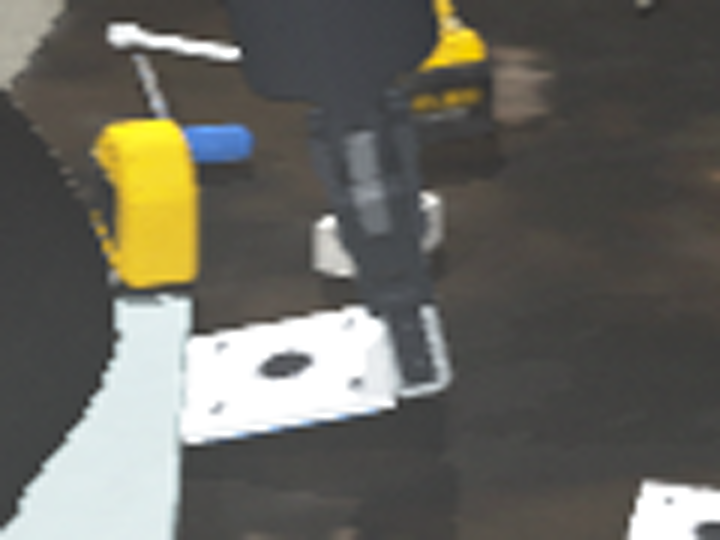

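>>> {"name": "apply_moves", "arguments": {
  "commands": [
    {"linear":[-0.0006,0,-0.0017],"delta_rot":[0,-1.2,0],"fingers":120},
    {"linear":[-0.0012,0,-0.0035],"delta_rot":[0,-2.4,0],"fingers":120},
    {"linear":[-0.0016,0,-0.0052],"delta_rot":[0,-3.6,0],"fingers":120},
    {"linear":[-0.002,0,-0.007],"delta_rot":[0,-4.8,0],"fingers":120},
    {"linear":[-0.0024,0,-0.0088],"delta_rot":[0,-6,0],"fingers":120},
    {"linear":[-0.0028,0,-0.0105],"delta_rot":[0,-7.2,0],"fingers":120},
    {"linear":[-0.0031,0,-0.0123],"delta_rot":[0,-8.4,0],"fingers":120},
    {"linear":[-0.0034,0,-0.0141],"delta_rot":[0,-9.6,0],"fingers":120}
  ]
}}

```text
time: 25.25
tool_pos: [0.4543, -0.1061, 0.0028]
tool_rot: [0.013, 0.977, 0.063, -0.204]
contact_force: [-16.3, -4.1, 4.3]
gripper_width: 0.531
```

```bash
python3 - <<'E'
from h import *
s,_=st()
im=snap('side','s21',(230,160,350,250),6)
import arc
arc.inc2(-22.6,22.6,.005,[(22.6+1.2*i,-22.6-1.2*i,.005) for i in range(1,9)])
E
```

```text
t 25.25 tcp stand [-0.1013 -0.0444  0.0028] F stand [-16.72  -1.98   4.31] w 0.531
 tool axes in stand [[0.916, 0.0, -0.401], [0.001, -1.0, 0.001], [-0.401, -0.001, -0.916]]
[{"linear": [-0.0008, 0, -0.0017], "delta_rot": [0, -1.2, 0], "fingers": 120}, {"linear": [-0.0015, 0, -0.0034], "delta_rot": [0, -2.4, 0], "fingers": 120}, {"linear": [-0.0021, 0, -0.0051], "delta_rot": [0, -3.6, 0], "fingers": 120}, {"linear": [-0.0028, 0, -0.0068], "delta_rot": [0, -4.8, 0], "fingers": 120}, {"linear": [-0.0034, 0, -0.0086], "delta_rot": [0, -6.0, 0], "fingers": 120}, {"linear": [-0.0039, 0, -0.0103], "delta_rot": [0, -7.2, 0], "fingers": 120}, {"linear": [-0.0044, 0, -0.0121], "delta_rot": [0, -8.4, 0], "fingers": 120}, {"linear": [-0.0049, 0, -0.0139], "delta_rot": [0, -9.6, 0], "fingers": 120}] end [-0.0941  0.0185]
```

View pics/s21.png

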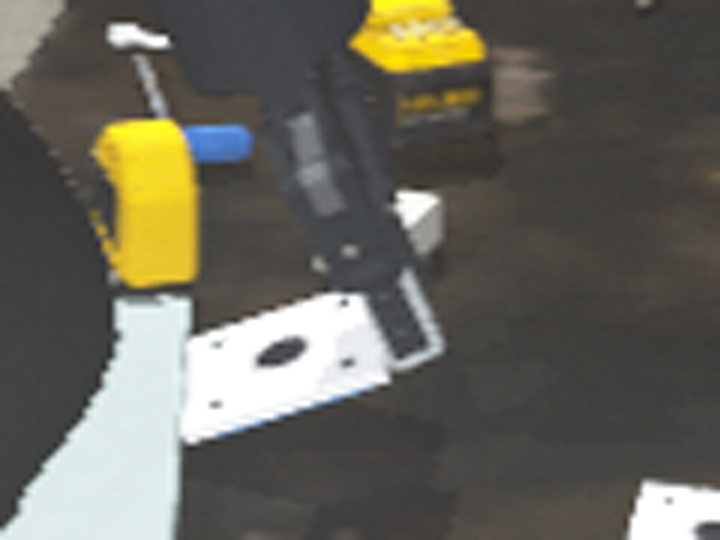

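>>> {"name": "apply_moves", "arguments": {
  "commands": [
    {"linear":[-0.0008,0,-0.0017],"delta_rot":[0,-1.2,0],"fingers":120},
    {"linear":[-0.0015,0,-0.0034],"delta_rot":[0,-2.4,0],"fingers":120},
    {"linear":[-0.0021,0,-0.0051],"delta_rot":[0,-3.6,0],"fingers":120},
    {"linear":[-0.0028,0,-0.0068],"delta_rot":[0,-4.8,0],"fingers":120},
    {"linear":[-0.0034,0,-0.0086],"delta_rot":[0,-6,0],"fingers":120},
    {"linear":[-0.0039,0,-0.0103],"delta_rot":[0,-7.2,0],"fingers":120},
    {"linear":[-0.0044,0,-0.0121],"delta_rot":[0,-8.4,0],"fingers":120},
    {"linear":[-0.0049,0,-0.0139],"delta_rot":[0,-9.6,0],"fingers":120}
  ]
}}

```text
time: 26.1
tool_pos: [0.4539, -0.1062, 0.0189]
tool_rot: [0.018, 0.956, 0.062, -0.288]
contact_force: [-20.9, -4.0, 9.6]
gripper_width: 0.524
```

```bash
python3 - <<'E'
from h import *
s,_=st()
im=snap('side','s22',(230,160,350,250),6)
import arc
arc.inc2(-32.2,32.2,.005,[(32.2+1.5*i,-32.2-1*i,.005) for i in range(1,9)])
E
```

```text
t 26.10 tcp stand [-0.1017 -0.0444  0.0189] F stand [-21.26  -1.29   9.64] w 0.524
 tool axes in stand [[0.834, -0.0, -0.552], [0.0, -1.0, 0.001], [-0.552, -0.001, -0.834]]
[{"linear": [-0.0007, 0, -0.0022], "delta_rot": [0, -1.0, 0], "fingers": 120}, {"linear": [-0.0013, 0, -0.0045], "delta_rot": [0, -2.0, 0], "fingers": 120}, {"linear": [-0.0019, 0, -0.0067], "delta_rot": [0, -3.0, 0], "fingers": 120}, {"linear": [-0.0024, 0, -0.0089], "delta_rot": [0, -4.0, 0], "fingers": 120}, {"linear": [-0.0029, 0, -0.0112], "delta_rot": [0, -5.0, 0], "fingers": 120}, {"linear": [-0.0033, 0, -0.0135], "delta_rot": [0, -6.0, 0], "fingers": 120}, {"linear": [-0.0036, 0, -0.0157], "delta_rot": [0, -7.0, 0], "fingers": 120}, {"linear": [-0.0039, 0, -0.0180], "delta_rot": [0, -8.0, 0], "fingers": 120}] end [-0.0879  0.0358]
```

View pics/s22.png

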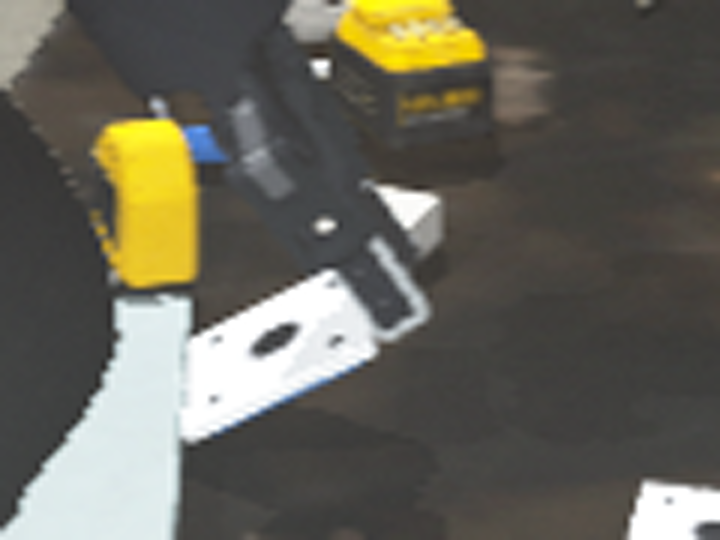

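```bash
python3 - <<'E'
import arc
arc.inc2(-32.2,32.2,.005,[(32.2+1.6*i,-32.2-1.3*i,.005) for i in range(1,9)])
E
```

```text
[{"linear": [-0.0009, 0, -0.0024], "delta_rot": [0, -1.3, 0], "fingers": 120}, {"linear": [-0.0017, 0, -0.0049], "delta_rot": [0, -2.6, 0], "fingers": 120}, {"linear": [-0.0025, 0, -0.0073], "delta_rot": [0, -3.9, 0], "fingers": 120}, {"linear": [-0.0031, 0, -0.0098], "delta_rot": [0, -5.2, 0], "fingers": 120}, {"linear": [-0.0037, 0, -0.0122], "delta_rot": [0, -6.5, 0], "fingers": 120}, {"linear": [-0.0043, 0, -0.0147], "delta_rot": [0, -7.8, 0], "fingers": 120}, {"linear": [-0.0047, 0, -0.0172], "delta_rot": [0, -9.1, 0], "fingers": 120}, {"linear": [-0.0051, 0, -0.0197], "delta_rot": [0, -10.4, 0], "fingers": 120}] end [-0.0879  0.0379]
```

>>> {"name": "apply_moves", "arguments": {
  "commands": [
    {"linear":[-0.0009,0,-0.0024],"delta_rot":[0,-1.3,0],"fingers":120},
    {"linear":[-0.0017,0,-0.0049],"delta_rot":[0,-2.6,0],"fingers":120},
    {"linear":[-0.0025,0,-0.0073],"delta_rot":[0,-3.9,0],"fingers":120},
    {"linear":[-0.0031,0,-0.0098],"delta_rot":[0,-5.2,0],"fingers":120},
    {"linear":[-0.0037,0,-0.0122],"delta_rot":[0,-6.5,0],"fingers":120},
    {"linear":[-0.0043,0,-0.0147],"delta_rot":[0,-7.8,0],"fingers":120},
    {"linear":[-0.0047,0,-0.0172],"delta_rot":[0,-9.1,0],"fingers":120},
    {"linear":[-0.0051,0,-0.0197],"delta_rot":[0,-10.4,0],"fingers":120}
  ]
}}

```text
time: 26.95
tool_pos: [0.4646, -0.1049, 0.0393]
tool_rot: [0.024, 0.928, 0.06, -0.368]
contact_force: [-11.1, -1.4, 9.5]
gripper_width: 0.531
```

```bash
python3 - <<'E'
from h import *
s,_=st();print(s['joint_pos'].round(2))
im=snap('side','s23',(230,150,350,250),6)
import arc
arc.inc2(-42.6,45,.005,[(45+2.2*i,-42.6-1.2*i,.005) for i in range(1,9)])
E
```

```text
t 26.95 tcp stand [-0.0909 -0.0445  0.0393] F stand [-11.17   0.09   9.54] w 0.531
 tool axes in stand [[0.728, -0.0, -0.686], [-0.0, -1.0, 0.0], [-0.686, -0.0, -0.728]]
[-0.22  0.42  1.62 -0.25  1.81  1.25]
[{"linear": [-0.0007, 0, -0.0032], "delta_rot": [0, -1.2, 0], "fingers": 120}, {"linear": [-0.0012, 0, -0.0064], "delta_rot": [0, -2.4, 0], "fingers": 120}, {"linear": [-0.0016, 0, -0.0096], "delta_rot": [0, -3.6, 0], "fingers": 120}, {"linear": [-0.0019, 0, -0.0128], "delta_rot": [0, -4.8, 0], "fingers": 120}, {"linear": [-0.0021, 0, -0.0160], "delta_rot": [0, -6.0, 0], "fingers": 120}, {"linear": [-0.0021, 0, -0.0192], "delta_rot": [0, -7.2, 0], "fingers": 120}, {"linear": [-0.0020, 0, -0.0224], "delta_rot": [0, -8.4, 0], "fingers": 120}, {"linear": [-0.0018, 0, -0.0256], "delta_rot": [0, -9.6, 0], "fingers": 120}] end [-0.0719  0.058 ]
```

View pics/s23.png

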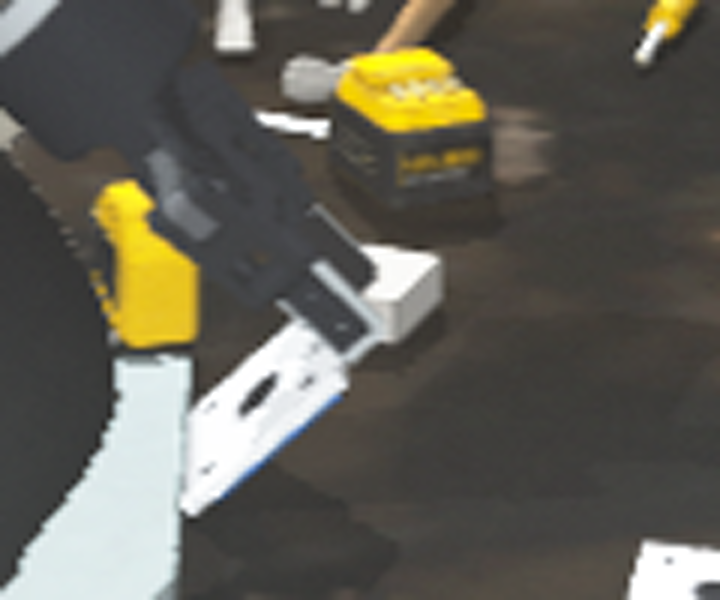

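>>> {"name": "apply_moves", "arguments": {
  "commands": [
    {"linear":[-0.0006,0,-0.0032],"delta_rot":[0,-1.2,0],"fingers":120},
    {"linear":[-0.001,0,-0.0064],"delta_rot":[0,-2.4,0],"fingers":120},
    {"linear":[-0.0013,0,-0.0096],"delta_rot":[0,-3.6,0],"fingers":120},
    {"linear":[-0.0015,0,-0.0128],"delta_rot":[0,-4.8,0],"fingers":120},
    {"linear":[-0.0016,0,-0.016],"delta_rot":[0,-6,0],"fingers":120},
    {"linear":[-0.0016,0,-0.0192],"delta_rot":[0,-7.2,0],"fingers":120},
    {"linear":[-0.0015,0,-0.0224],"delta_rot":[0,-8.4,0],"fingers":120},
    {"linear":[-0.0013,0,-0.0256],"delta_rot":[0,-9.6,0],"fingers":120}
  ]
}}

```text
time: 27.8
tool_pos: [0.483, -0.1026, 0.0599]
tool_rot: [0.029, 0.894, 0.058, -0.442]
contact_force: [-6.2, 1.0, 9.4]
gripper_width: 0.528
```

```bash
python3 - <<'E'
from h import *
s,_=st();print(s['joint_pos'].round(2))
im=snap('side','s24',(220,120,350,250),4.6)
import arc
arc.inc2(-52.2,62.6,.005,[(62.6+2.6*i,-52.2-0.5*i,.005) for i in range(1,9)])
E
```

```text
t 27.80 tcp stand [-0.0724 -0.0447  0.0599] F stand [-6.04  1.76  9.37] w 0.528
 tool axes in stand [[0.607, -0.0, -0.795], [-0.001, -1.0, 0.0], [-0.795, 0.001, -0.607]]
[-0.2   0.54  1.48 -0.28  1.99  1.25]
[{"linear": [0.0004, 0, -0.0036], "delta_rot": [0, -0.5, 0], "fingers": 120}, {"linear": [0.0009, 0, -0.0071], "delta_rot": [0, -1.0, 0], "fingers": 120}, {"linear": [0.0016, 0, -0.0106], "delta_rot": [0, -1.5, 0], "fingers": 120}, {"linear": [0.0024, 0, -0.0140], "delta_rot": [0, -2.0, 0], "fingers": 120}, {"linear": [0.0034, 0, -0.0175], "delta_rot": [0, -2.5, 0], "fingers": 120}, {"linear": [0.0046, 0, -0.0208], "delta_rot": [0, -3.0, 0], "fingers": 120}, {"linear": [0.0059, 0, -0.0241], "delta_rot": [0, -3.5, 0], "fingers": 120}, {"linear": [0.0074, 0, -0.0274], "delta_rot": [0, -4.0, 0], "fingers": 120}] end [-0.0458  0.0689]
```

View pics/s24.png

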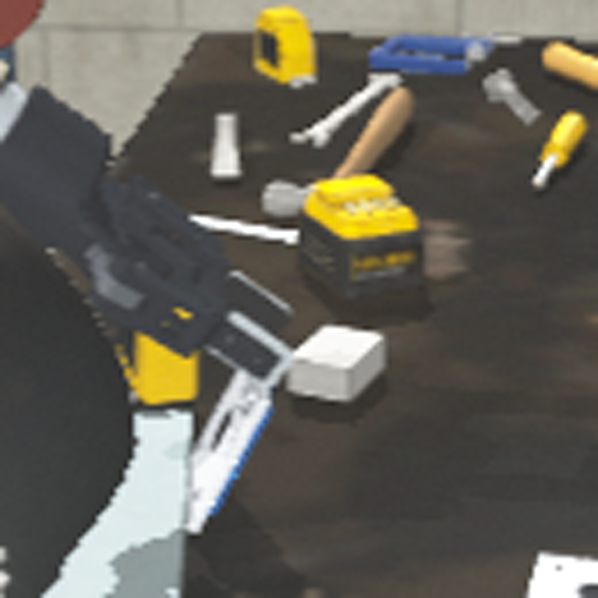

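>>> {"name": "apply_moves", "arguments": {
  "commands": [
    {"linear":[0.0004,0,-0.0036],"delta_rot":[0,-0.5,0],"fingers":120},
    {"linear":[0.0009,0,-0.0071],"delta_rot":[0,-1,0],"fingers":120},
    {"linear":[0.0016,0,-0.0106],"delta_rot":[0,-1.5,0],"fingers":120},
    {"linear":[0.0024,0,-0.014],"delta_rot":[0,-2,0],"fingers":120},
    {"linear":[0.0034,0,-0.0175],"delta_rot":[0,-2.5,0],"fingers":120},
    {"linear":[0.0046,0,-0.0208],"delta_rot":[0,-3,0],"fingers":120},
    {"linear":[0.0059,0,-0.0241],"delta_rot":[0,-3.5,0],"fingers":120},
    {"linear":[0.0074,0,-0.0274],"delta_rot":[0,-4,0],"fingers":120}
  ]
}}

```text
time: 28.65
tool_pos: [0.5105, -0.0991, 0.0698]
tool_rot: [0.031, 0.88, 0.057, -0.471]
contact_force: [-0.8, 0.3, 6.3]
gripper_width: 0.528
```

```bash
python3 - <<'E'
from h import *
s,_=st();print(s['joint_pos'].round(2))
im=snap('side','s25',(220,120,350,250),4.6)
E
```

```text
t 28.65 tcp stand [-0.0446 -0.0447  0.0698] F stand [-0.8   0.42  6.28] w 0.528
 tool axes in stand [[0.555, 0.0, -0.832], [-0.0, -1.0, -0.001], [-0.832, 0.001, -0.555]]
[-0.18  0.63  1.38 -0.3   2.08  1.25]
```

View pics/s25.png

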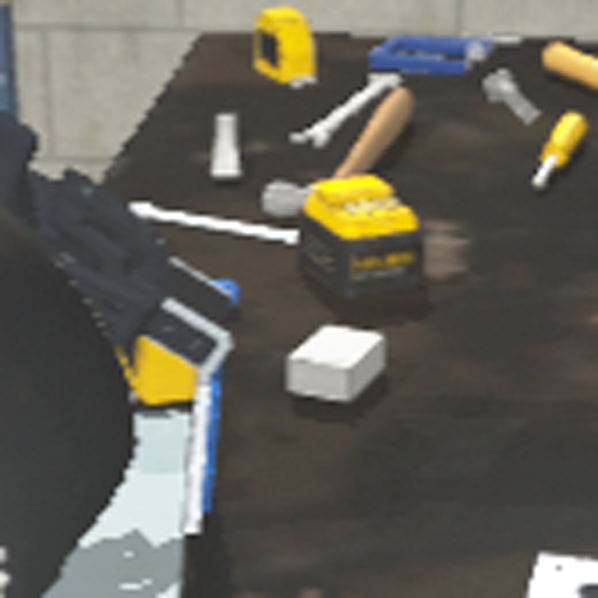

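```bash
cat >> arc.py <<'E'
def corn(th):
    if th<=90: return corner(th,(0,pz(th)))
    a=np.radians(th-90); return np.array([.064*np.sin(a)-.006*np.cos(a),.016+.064*np.cos(a)+.006*np.sin(a)])
def inc3(p0,th0,plan,fx=.011,h=.0355):
    def pos(th,p,b,bz):
        q=np.radians(p); return corn(th)+[b,bz]-fx*np.array([np.cos(q),np.sin(q)])+h*np.array([np.sin(q),-np.cos(q)])
    q=np.radians(p0); xa=np.array([np.cos(q),np.sin(q)]); za=np.array([np.sin(q),-np.cos(q)]); out=[]
    for th,p,b,bz in plan:
        d=pos(th,p,b,bz)-pos(th0,p0,0,0)
        out.append('{"linear": [%.4f, 0, %.4f], "delta_rot": [0, %.1f, 0], "fingers": 120}'%(d@xa,d@za,p-p0))
    print('['+', '.join(out)+']',d)
E
python3 -c "
import arc
arc.inc3(-56.2,83.4,[(83.4+2.2*i,-56.2+2.5*i,.0003*i,0) for i in range(1,9)])"
```

```text
[{"linear": [0.0032, 0, -0.0025], "delta_rot": [0, 2.5, 0], "fingers": 120}, {"linear": [0.0065, 0, -0.0050], "delta_rot": [0, 5.0, 0], "fingers": 120}, {"linear": [0.0099, 0, -0.0075], "delta_rot": [0, 7.5, 0], "fingers": 120}, {"linear": [0.0129, 0, -0.0097], "delta_rot": [0, 10.0, 0], "fingers": 120}, {"linear": [0.0159, 0, -0.0119], "delta_rot": [0, 12.5, 0], "fingers": 120}, {"linear": [0.0191, 0, -0.0141], "delta_rot": [0, 15.0, 0], "fingers": 120}, {"linear": [0.0224, 0, -0.0163], "delta_rot": [0, 17.5, 0], "fingers": 120}, {"linear": [0.0257, 0, -0.0185], "delta_rot": [0, 20.0, 0], "fingers": 120}] [ 0.02965336 -0.01104359]
```

>>> {"name": "apply_moves", "arguments": {
  "commands": [
    {"linear":[0.0032,0,-0.0025],"delta_rot":[0,2.5,0],"fingers":120},
    {"linear":[0.0065,0,-0.005],"delta_rot":[0,5,0],"fingers":120},
    {"linear":[0.0099,0,-0.0075],"delta_rot":[0,7.5,0],"fingers":120},
    {"linear":[0.0129,0,-0.0097],"delta_rot":[0,10,0],"fingers":120},
    {"linear":[0.0159,0,-0.0119],"delta_rot":[0,12.5,0],"fingers":120},
    {"linear":[0.0191,0,-0.0141],"delta_rot":[0,15,0],"fingers":120},
    {"linear":[0.0224,0,-0.0163],"delta_rot":[0,17.5,0],"fingers":120},
    {"linear":[0.0257,0,-0.0185],"delta_rot":[0,20,0],"fingers":120}
  ]
}}

```text
time: 29.5
tool_pos: [0.5405, -0.0953, 0.0579]
tool_rot: [0.02, 0.949, 0.062, -0.309]
contact_force: [0.3, 0.8, 1.8]
gripper_width: 0.531
```

```bash
python3 - <<'E'
from h import *
s,_=st();print(s['joint_pos'].round(2))
im=snap('side','s26',(220,120,350,250),4.6)
im=snap('top','t26',(200,120,360,240),5)
E
```

```text
t 29.50 tcp stand [-0.0144 -0.0448  0.0579] F stand [0.43 0.77 1.84] w 0.531
 tool axes in stand [[0.809, 0.001, -0.588], [0.0, -1.0, -0.001], [-0.588, 0.001, -0.809]]
[-0.2   0.46  1.49 -0.2   1.79  1.26]
```

View pics/s26.png

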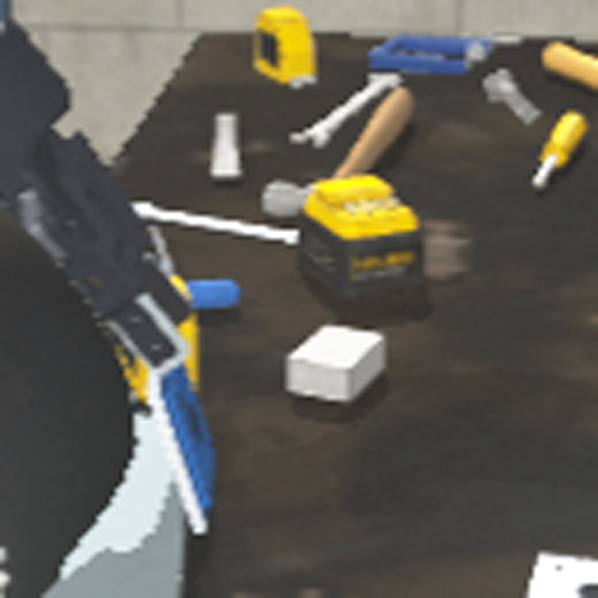

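View pics/t26.png

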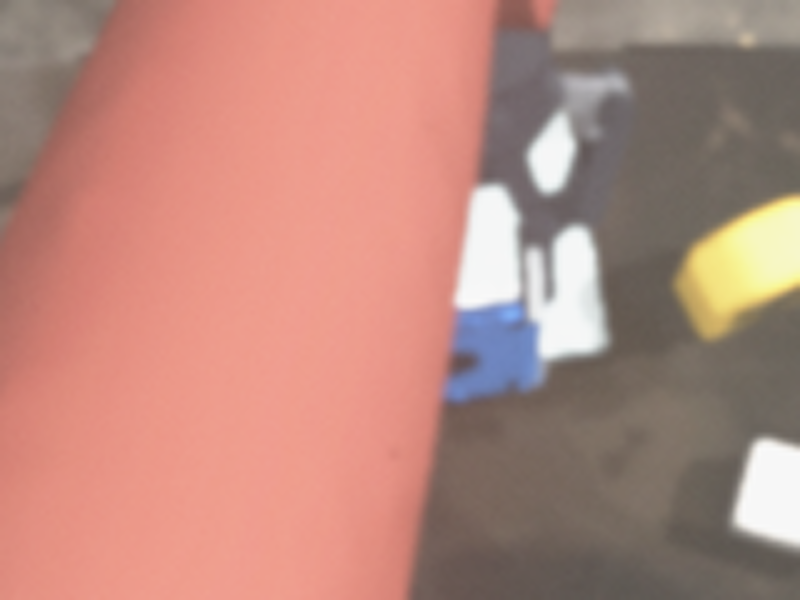

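```bash
python3 -c "
import arc
arc.inc3(-36,101,[(101+2.5*i,-36+2*i,.0002*i,0) for i in range(1,9)])"
```

```text
[{"linear": [0.0039, 0, -0.0011], "delta_rot": [0, 2.0, 0], "fingers": 120}, {"linear": [0.0078, 0, -0.0022], "delta_rot": [0, 4.0, 0], "fingers": 120}, {"linear": [0.0118, 0, -0.0032], "delta_rot": [0, 6.0, 0], "fingers": 120}, {"linear": [0.0158, 0, -0.0041], "delta_rot": [0, 8.0, 0], "fingers": 120}, {"linear": [0.0199, 0, -0.0049], "delta_rot": [0, 10.0, 0], "fingers": 120}, {"linear": [0.0241, 0, -0.0057], "delta_rot": [0, 12.0, 0], "fingers": 120}, {"linear": [0.0282, 0, -0.0064], "delta_rot": [0, 14.0, 0], "fingers": 120}, {"linear": [0.0324, 0, -0.0070], "delta_rot": [0, 16.0, 0], "fingers": 120}] [ 0.03038465 -0.01336246]
```

>>> {"name": "apply_moves", "arguments": {
  "commands": [
    {"linear":[0.0039,0,-0.0011],"delta_rot":[0,2,0],"fingers":120},
    {"linear":[0.0078,0,-0.0022],"delta_rot":[0,4,0],"fingers":120},
    {"linear":[0.0118,0,-0.0032],"delta_rot":[0,6,0],"fingers":120},
    {"linear":[0.0158,0,-0.0041],"delta_rot":[0,8,0],"fingers":120},
    {"linear":[0.0199,0,-0.0049],"delta_rot":[0,10,0],"fingers":120},
    {"linear":[0.0241,0,-0.0057],"delta_rot":[0,12,0],"fingers":120},
    {"linear":[0.0282,0,-0.0064],"delta_rot":[0,14,0],"fingers":120},
    {"linear":[0.0324,0,-0.007],"delta_rot":[0,16,0],"fingers":120}
  ]
}}

```text
time: 30.4
tool_pos: [0.5693, -0.0914, 0.043]
tool_rot: [0.011, 0.982, 0.064, -0.175]
contact_force: [-0.7, 0.4, -0.9]
gripper_width: 0.529
```

```bash
python3 - <<'E'
from h import *
s,_=st();print(s['joint_pos'].round(2))
im=snap('side','s27',(220,120,350,250),4.6)
E
```

```text
t 30.40 tcp stand [ 0.0147 -0.0446  0.043 ] F stand [-0.64  0.54 -0.91] w 0.529
 tool axes in stand [[0.938, 0.001, -0.346], [0.001, -1.0, -0.0], [-0.346, -0.0, -0.938]]
[-0.22  0.34  1.6  -0.12  1.54  1.24]
```

View pics/s27.png

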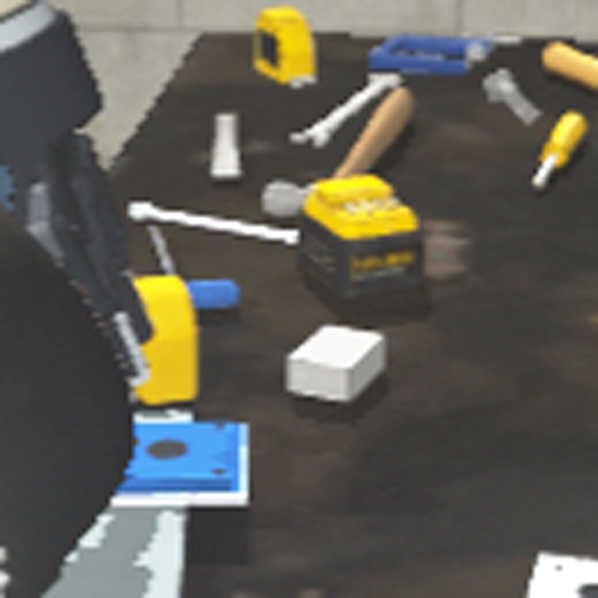

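```bash
python3 - <<'E'
from h import *
for P in px2w('side',[(273.9,227.8),(273.9,212)],.022): print(w2s(P).round(4))
# target: up-back first
s,M=st()
for p,pi in (([-.03,-.045,.085],-5),([-.085,-.045,.06],0),([-.085,-.045,.01],0),([-.085,-.045,-.0135],0)):
    T=tgt(pi); print(p,np.round(M.T@(s2w(p)-s['tool_pos']),4),np.round(np.degrees(R.from_matrix(M.T@T).as_rotvec()),1))
E
```

```text
[-0.0311  0.0042  0.022 ]
[-0.031  -0.0767  0.022 ]
t 30.45 tcp stand [ 0.0145 -0.0447  0.0431] F stand [ 0.09  0.63 -0.47] w 0.530
 tool axes in stand [[0.939, 0.001, -0.345], [0.001, -1.0, -0.0], [-0.345, -0.0, -0.939]]
[-0.03, -0.045, 0.085] [-0.0562  0.0003 -0.024 ] [ 0.  15.2  0. ]
[-0.085, -0.045, 0.06] [-0.0992  0.0003  0.0185] [ 0.  20.2  0. ]
[-0.085, -0.045, 0.01] [-0.0819  0.0003  0.0654] [ 0.  20.2  0. ]
[-0.085, -0.045, -0.0135] [-0.0738  0.0003  0.0874] [ 0.  20.2  0. ]
```

>>> {"name": "apply_moves", "arguments": {
  "commands": [
    {"linear":[-0.028,0,-0.012],"delta_rot":[0,7,0],"fingers":120},
    {"linear":[-0.0562,0,-0.024],"delta_rot":[0,15,0],"fingers":120},
    {"linear":[-0.08,0,0],"delta_rot":[0,20.2,0],"fingers":120},
    {"linear":[-0.0992,0,0.0185],"delta_rot":[0,20.2,0],"fingers":120},
    {"linear":[-0.089,0,0.045],"delta_rot":[0,20.2,0],"fingers":120},
    {"linear":[-0.0819,0,0.0654],"delta_rot":[0,20.2,0],"fingers":120},
    {"linear":[-0.0738,0,0.0874],"delta_rot":[0,20.2,0],"fingers":120},
    {"linear":[-0.0738,0,0.0874],"delta_rot":[0,20.2,0],"fingers":120}
  ]
}}

```text
time: 31.25
tool_pos: [0.467, -0.1033, -0.0163]
tool_rot: [-0.002, 0.998, 0.065, -0.004]
contact_force: [-0.7, -0.4, -0.9]
gripper_width: 0.53
```

```bash
python3 - <<'E'
from h import *
st()
im=snap('side','s28',(220,150,370,260),5)
im=snap('top','t28',(200,120,360,240),5)
E
```

```text
t 31.25 tcp stand [-0.0883 -0.0433 -0.0163] F stand [-0.76 -0.27 -0.9 ] w 0.530
 tool axes in stand [[1.0, 0.001, -0.009], [0.001, -1.0, 0.004], [-0.009, -0.004, -1.0]]
```

View pics/s28.png

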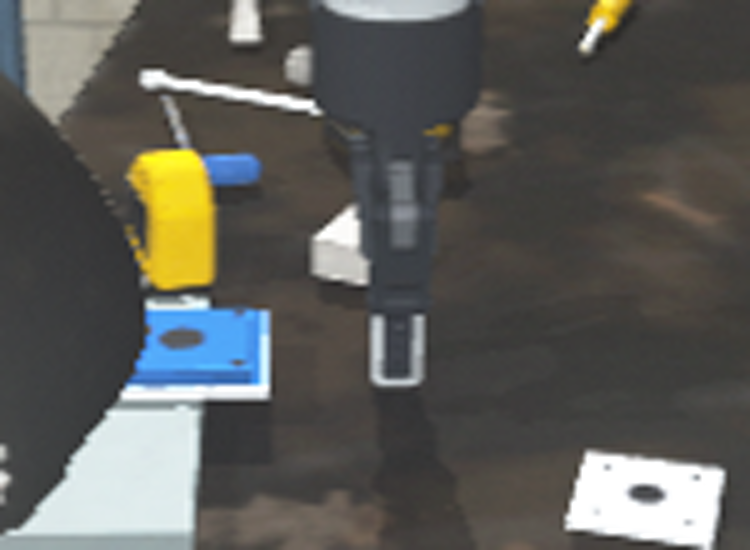

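View pics/t28.png

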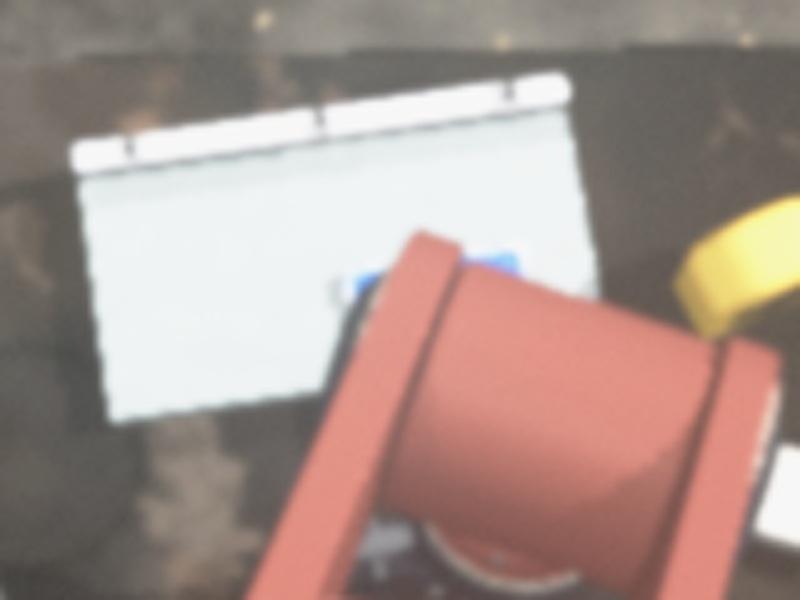

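>>> {"name": "apply_moves", "arguments": {
  "commands": [
    {"linear":[0,0,0],"delta_rot":[0,0,0],"fingers":120},
    {"linear":[0,0,0],"delta_rot":[0,0,0],"fingers":120},
    {"linear":[0.008,0,0],"delta_rot":[0,0,0],"fingers":120},
    {"linear":[0.016,0,0],"delta_rot":[0,0,0],"fingers":120},
    {"linear":[0.024,0,0],"delta_rot":[0,0,0],"fingers":120},
    {"linear":[0.03,0,0],"delta_rot":[0,0,0],"fingers":120},
    {"linear":[0.034,0,0],"delta_rot":[0,0,0],"fingers":120},
    {"linear":[0.036,0,0],"delta_rot":[0,0,0],"fingers":120}
  ]
}}

```text
time: 32.15
tool_pos: [0.5062, -0.0997, -0.0132]
tool_rot: [0.0, 0.998, 0.065, -0.001]
contact_force: [0.0, -0.3, 0.4]
gripper_width: 0.53
```

```bash
python3 - <<'E'
from h import *
st()
im=snap('side','s29',(220,150,370,260),5)
E
```

```text
t 32.15 tcp stand [-0.049  -0.0448 -0.0132] F stand [-0.02 -0.33  0.45] w 0.530
 tool axes in stand [[1.0, 0.001, -0.002], [0.001, -1.0, 0.0], [-0.002, -0.0, -1.0]]
```

View pics/s29.png

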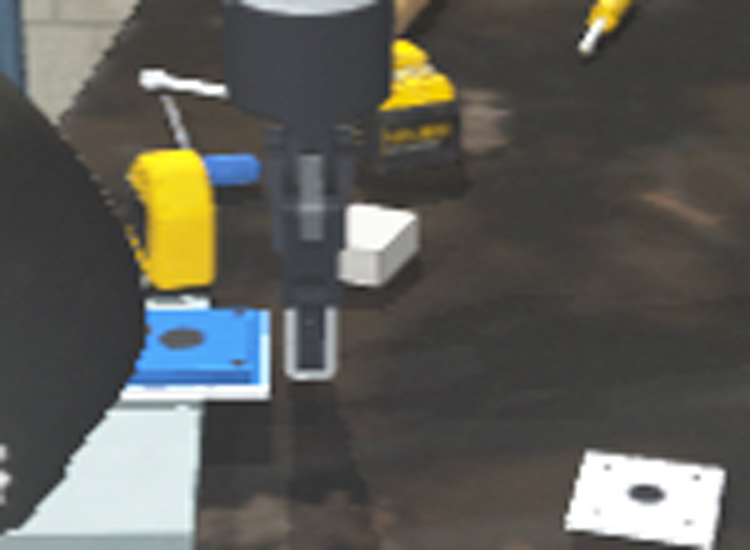

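>>> {"name": "apply_moves", "arguments": {
  "commands": [
    {"linear":[0.005,0,0.0006],"delta_rot":[0,0,0],"fingers":120},
    {"linear":[0.01,0,0.0006],"delta_rot":[0,0,0],"fingers":120},
    {"linear":[0.017,0,0.0006],"delta_rot":[0,0,0],"fingers":120},
    {"linear":[0.025,0,0.0006],"delta_rot":[0,0,0],"fingers":120},
    {"linear":[0.033,0,0.0006],"delta_rot":[0,0,0],"fingers":120},
    {"linear":[0.041,0,0.0006],"delta_rot":[0,0,0],"fingers":120},
    {"linear":[0.048,0,0.0006],"delta_rot":[0,0,0],"fingers":120},
    {"linear":[0.053,0,0.0006],"delta_rot":[0,0,0],"fingers":120}
  ]
}}

```text
time: 33.0
tool_pos: [0.559, -0.0928, -0.0137]
tool_rot: [0.0, 0.998, 0.065, -0.001]
contact_force: [-0.6, -0.6, 0.7]
gripper_width: 0.528
```

```bash
python3 - <<'E'
from h import *
st()
im=snap('side','s30',(220,150,370,260),5)
im=snap('top','t30',(200,120,360,240),5)
E
```

```text
t 33.00 tcp stand [ 0.0043 -0.0448 -0.0137] F stand [-0.62 -0.49  0.74] w 0.528
 tool axes in stand [[1.0, 0.001, -0.002], [0.001, -1.0, 0.0], [-0.002, -0.0, -1.0]]
```

View pics/s30.png

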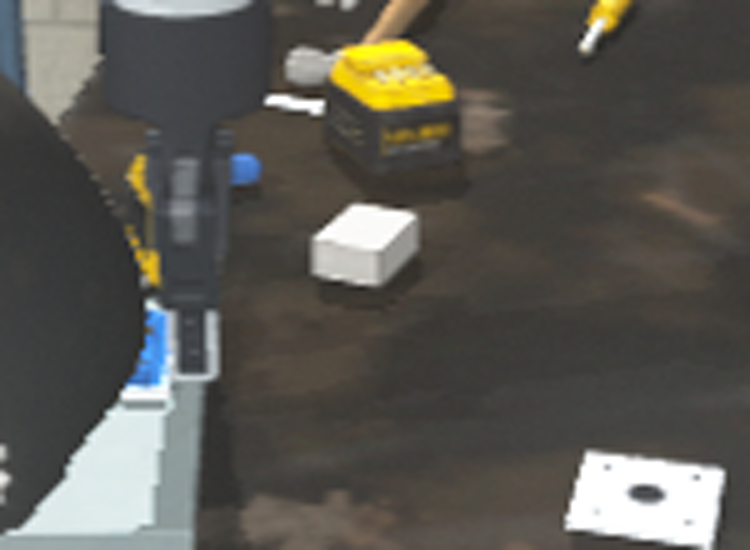

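View pics/t30.png

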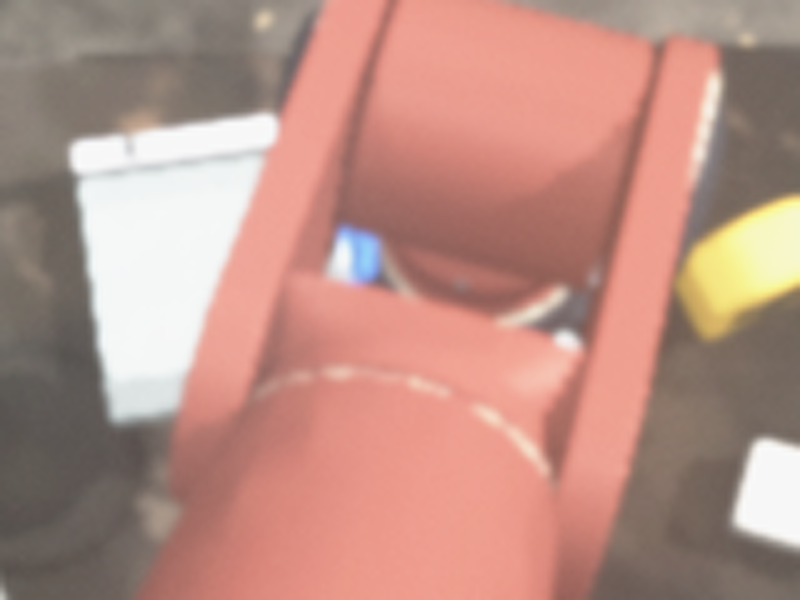

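>>> {"name": "apply_moves", "arguments": {
  "commands": [
    {"linear":[0.004,0,0],"delta_rot":[0,0,0],"fingers":120},
    {"linear":[0.008,0,0],"delta_rot":[0,0,0],"fingers":120},
    {"linear":[0.011,0,0],"delta_rot":[0,0,0],"fingers":120},
    {"linear":[0.013,0,0],"delta_rot":[0,0,0],"fingers":120},
    {"linear":[0.0145,0,0],"delta_rot":[0,0,0],"fingers":120},
    {"linear":[0.0155,0,0],"delta_rot":[0,0,0],"fingers":120},
    {"linear":[0.016,0,0],"delta_rot":[0,0,0],"fingers":120},
    {"linear":[0.016,0,0],"delta_rot":[0,0,0],"fingers":120}
  ]
}}

```text
time: 33.9
tool_pos: [0.574, -0.0909, -0.0138]
tool_rot: [0.0, 0.998, 0.065, -0.001]
contact_force: [-1.6, -0.9, 0.5]
gripper_width: 0.527
```

>>> {"name": "apply_moves", "arguments": {
  "commands": [
    {"linear":[0.0005,0,0],"delta_rot":[0,0,0],"fingers":120},
    {"linear":[0.001,0,0],"delta_rot":[0,0,0],"fingers":120},
    {"linear":[0.0015,0,0],"delta_rot":[0,0,0],"fingers":120},
    {"linear":[0.002,0,0],"delta_rot":[0,0,0],"fingers":120},
    {"linear":[0.0025,0,0],"delta_rot":[0,0,0],"fingers":120},
    {"linear":[0.0025,0,0],"delta_rot":[0,0,0],"fingers":120},
    {"linear":[0.0025,0,0],"delta_rot":[0,0,0],"fingers":120},
    {"linear":[0.0025,0,0],"delta_rot":[0,0,0],"fingers":120}
  ]
}}

```text
time: 34.7
tool_pos: [0.574, -0.0909, -0.014]
tool_rot: [-0.0, 0.998, 0.065, -0.004]
contact_force: [-10.8, -1.4, 7.8]
gripper_width: 0.528
```

```bash
python3 - <<'E'
from h import *
st()
E
```

```text
t 34.70 tcp stand [ 0.0194 -0.0447 -0.014 ] F stand [-10.84   0.04   7.76] w 0.528
 tool axes in stand [[1.0, 0.001, -0.008], [0.001, -1.0, 0.001], [-0.008, -0.001, -1.0]]
```

>>> {"name": "apply_moves", "arguments": {
  "commands": [
    {"linear":[-0.001,0,0],"delta_rot":[0,0,0],"fingers":120},
    {"linear":[-0.002,0,0],"delta_rot":[0,0,0],"fingers":120},
    {"linear":[-0.003,0,0],"delta_rot":[0,0,0],"fingers":120},
    {"linear":[-0.008,0,0],"delta_rot":[0,0,0],"fingers":120},
    {"linear":[-0.02,0,0],"delta_rot":[0,0,0],"fingers":120},
    {"linear":[-0.045,0,-0.02],"delta_rot":[0,0,0],"fingers":120},
    {"linear":[-0.08,0,-0.06],"delta_rot":[0,0,0],"fingers":120},
    {"linear":[-0.11,0,-0.1],"delta_rot":[0,0,0],"fingers":120}
  ]
}}

```text
time: 35.5
tool_pos: [0.4669, -0.104, 0.0833]
tool_rot: [-0.001, 0.998, 0.065, -0.002]
contact_force: [0.3, -0.1, 0.8]
gripper_width: 0.532
```

>>> {"name": "apply_moves", "arguments": {
  "commands": [
    {"linear":[-0.03,0.03,-0.04],"delta_rot":[0,0,0],"fingers":120},
    {"linear":[-0.04,0.07,-0.08],"delta_rot":[0,0,0],"fingers":120},
    {"linear":[-0.04,0.11,-0.1],"delta_rot":[0,0,0],"fingers":120},
    {"linear":[-0.04,0.15,-0.12],"delta_rot":[0,0,0],"fingers":120},
    {"linear":[-0.04,0.19,-0.12],"delta_rot":[0,0,0],"fingers":120},
    {"linear":[-0.04,0.23,-0.12],"delta_rot":[0,0,0],"fingers":120},
    {"linear":[-0.04,0.26,-0.12],"delta_rot":[0,0,0],"fingers":120},
    {"linear":[-0.04,0.28,-0.12],"delta_rot":[0,0,0],"fingers":120}
  ]
}}

```text
time: 36.3
tool_pos: [0.4657, -0.3893, 0.2035]
tool_rot: [0.0, 0.998, 0.064, -0.001]
contact_force: [-0.2, 0.3, -0.3]
gripper_width: 0.528
```

```bash
python3 - <<'E'
from h import *
st()
im=snap('top','t31',(200,125,350,235),5)
im=snap('side','s31',(190,150,380,290),4)
E
```

```text
t 36.30 tcp stand [-0.1264 -0.3267  0.2035] F stand [-0.14  0.32 -0.27] w 0.528
 tool axes in stand [[1.0, -0.001, -0.002], [-0.001, -1.0, -0.0], [-0.002, 0.0, -1.0]]
```

View pics/t31.png

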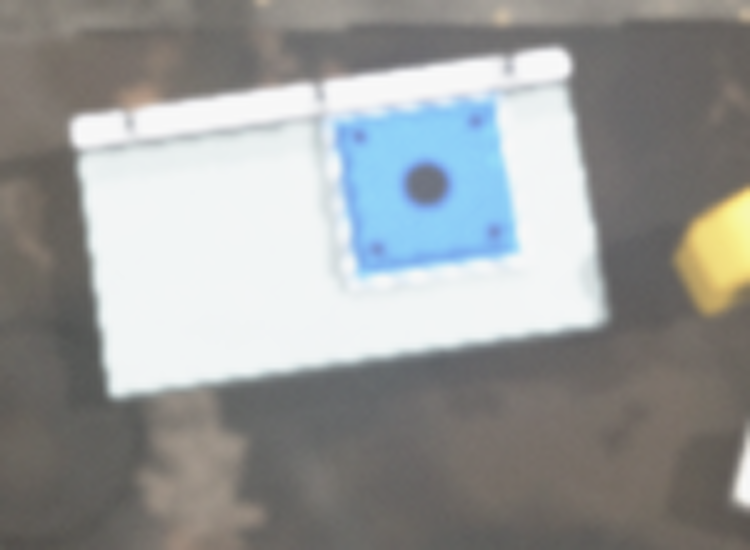

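View pics/s31.png

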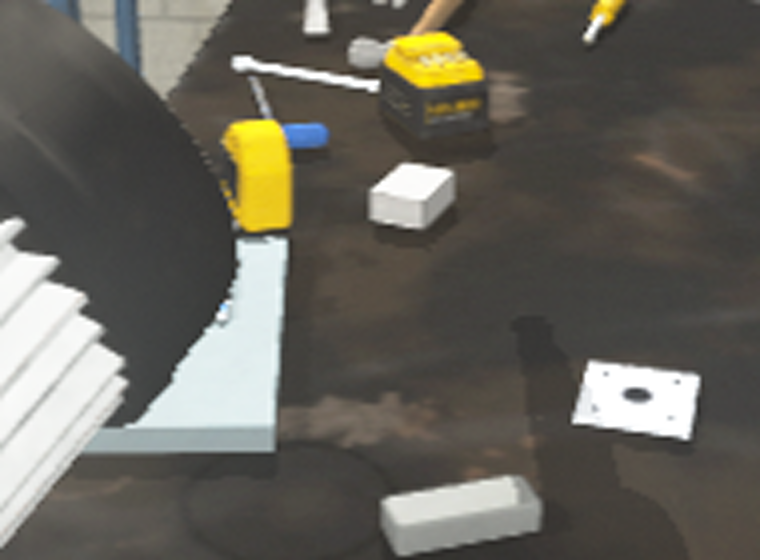

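```bash
python3 - <<'E'
from h import *
f=lambda L:[(x/5+200-.4,y/5+125-.4) for x,y in L]
B=np.array([w2s(p) for p in px2w('top',f([(335,125),(497,99),(518,252),(357,275)]),.027)]);print(B.round(4),B.mean(0))
for i in range(4):
    d=B[(i+1)%4]-B[i];print(np.linalg.norm(d).round(4),np.degrees(np.arctan2(d[1],d[0])).round(1))
Rr=np.array([w2s(p) for p in px2w('top',f([(80,150),(570,85)]),.016)]);print(Rr.round(4)); d=Rr[1]-Rr[0];print(np.degrees(np.arctan2(d[1],d[0])))
F=np.array([w2s(p) for p in px2w('top',f([(110,398),(607,322)]),.016)]);print(F.round(4));d=F[1]-F[0];print(np.degrees(np.arctan2(d[1],d[0])))
E
```

```text
[[ 0.1046 -0.0045  0.027 ]
 [ 0.106  -0.0774  0.027 ]
 [ 0.035  -0.0751  0.027 ]
 [ 0.0353 -0.0039  0.027 ]] [ 0.07022597 -0.04023702  0.027     ]
0.0729 -89.0
0.071 178.1
0.0712 89.8
0.0694 -0.5
[[ 0.1139  0.1094  0.016 ]
 [ 0.1116 -0.1124  0.016 ]]
-90.59528539405738
[[-0.0004  0.1103  0.016 ]
 [ 0.0007 -0.1099  0.016 ]]
-89.71905290933019
```

```bash
python3 -c "
from plant import job_done
print(job_done())"
```

```text
the job is handed in; nothing more can be done
None
```

I pushed the cover up to the stand's front edge and tipped it up by friction, with the fingers turning along with it. It toppled onto the stand blue side up, and I then pushed it back against the steel rail. It took about 36 s of the 58 s.

- **Slips on the way:** the first three tip-up tries slipped somewhere above about 15 to 22°, and the cover dropped back flat on the table in front of the stand. The fourth worked, with a harder push that reached about 23 N.
- **Final position:** the push stopped solidly at about 11 N, with the cover's front side about 30 mm behind the stand's front edge. That puts its rear side on the rail. The top picture shows it blue side up, with its centre 70 mm behind the edge, which is where it should be when flush.
- **Squareness:** it looks square to the rail within about 1°, which is as fine as the pictures can show.
- **Bystanders and robot:** in the last pictures the steel block, stone, tape measure and small look-alike are where they were, and the robot is clear of everything.
- **Checks that disagreed:** with the gripper half open, the fingertips ended about 31 mm short of the reported tool point, well beyond the 13 mm given for the swing of the pads. I went by where they touched the table instead. The side camera could hardly see the cover at the rail because the motor hides it, so flushness rests on the top picture and the contact force.

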